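# Stir the walnuts and close the pot

## Task

Take the wooden stirrer and stir the walnuts in the steel pot: put its foot down near the pot's bottom at the far side, where it is free of nuts, and from there make two full turns clockwise (seen from above), going round well out from the middle so that the nuts are pushed about. Then stand the stirrer upright on the middle of the round cork coaster and put the lid on the pot so that it sits level in the mouth. Keep all the nuts in the pot, leave the pot standing where it is, and do not disturb the other things on the worktop.

Things in the scene. Friction and masses are not known exactly. Their poses are not given: they have to be found in the camera images.
- pot: open steel pot standing loose, two dark loop handles at its +y and -y sides (117 mm out, 58 mm up): outer radius 92 mm, inner radius 88 mm, 80 mm tall, inner floor 5 mm above its underside, about 0.95 kg. Origin: middle of the underside; z up; x points away from the robot (yaw within 0.25 rad) to its far side
- stirrer: pale wooden stirrer, a turned rod 190 mm tall standing upright and loose on its broad flat foot, left or right of the pot: foot 40 mm in diameter and 22 mm high, rod 20 mm thick, swollen round handle end 28 mm in diameter from 150 to 182 mm up. Origin: middle of the foot's underside; z along the rod to the handle end
- stirrer_foot (a point): middle of the underside of the stirrer's foot
- stirrer_grip (a point): on the stirrer's axis in the handle end, 166 mm above the foot's underside: the place to grip, 28 mm wide, from above
- lid: loose round steel lid with a black knob, lying on the other side of the pot from the stirrer: flange 186 mm in diameter, 5 mm thick, its underside 8 mm above the origin; below it a locating disc 156 mm in diameter, 8 mm high, that drops loosely into the pot's mouth. Seated on the pot, its origin is 72 mm above the pot's. Origin: middle of the disc's underside; z up through the knob
- lid_knob (a point): middle of the lid's knob, 36 mm above the lid's origin; the knob is round, 30 mm in diameter from 27 to 45 mm above the origin, top at 49 mm
- coaster: round cork coaster, 94 mm in diameter, 8 mm thick, fixed on the worktop beyond the pot and to its left. Origin: middle of its underside, so its top is 8 mm above
- walnut_1: walnut, about 32 mm thick and 35 mm long, lying loose on the pot's floor; at the start the six walnuts lie round the middle and the near half of the pot and leave its far side free. Origin: its middle
- walnut_2: walnut, about 32 mm thick and 35 mm long, lying loose on the pot's floor; at the start the six walnuts lie round the middle and the near half of the pot and leave its far side free. Origin: its middle
- walnut_3: walnut, about 32 mm thick and 35 mm long, lying loose on the pot's floor; at the start the six walnuts lie round the middle and the near half of the pot and leave its far side free. Origin: its middle
- walnut_4: walnut, about 32 mm thick and 35 mm long, lying loose on the pot's floor; at the start the six walnuts lie round the middle and the near half of the pot and leave its far side free. Origin: its middle
- walnut_5: walnut, about 32 mm thick and 35 mm long, lying loose on the pot's floor; at the start the six walnuts lie round the middle and the near half of the pot and leave its far side free. Origin: its middle
- walnut_6: walnut, about 32 mm thick and 35 mm long, lying loose on the pot's floor; at the start the six walnuts lie round the middle and the near half of the pot and leave its far side free. Origin: its middle
- mug_2: two-tone mug, 88 x 116 x 90 mm, standing loose on the worktop, not part of the job. Origin: middle of its underside
- spice_jar_1: spice jar with a yellow cap, 44 mm wide, 100 mm tall, standing loose on the worktop, not part of the job. Origin: middle of its underside
- kitchen_timer: round kitchen timer, 62 mm wide, 58 mm tall, standing loose on the worktop, not part of the job. Origin: middle of its underside
- tin_3: food tin, 75 mm wide, 58 mm tall, standing loose on the worktop, not part of the job. Origin: middle of its underside
- tin_2: flat food tin, 86 mm wide, 40 mm tall, standing loose on the worktop, not part of the job. Origin: middle of its underside
Things that resemble listed ones, but are neither listed nor needed, are in the scene too. What is shaped like the stirrer but green or orange is not meant.

How it is judged:
By the outcome, as a careful person would: the job done as asked, in the order asked, and still so for the second after the job is handed in, with the robot touching nothing.
It also fails if it takes over 72 s, if anything falls off the work surface, if the arm or the gripper's body presses on something with over 40 N, if the wrist force passes 120 N, or if a joint passes its speed limit or range.

## Robot

A 6-joint arm with a two-finger parallel gripper is mounted at the origin on a cart in front of the work surface, level with it; the furniture and walls round the work are solid. World frame = base frame: x ahead of the robot, y to its left, z up, the work surface at z = 0. Lengths are in m, angles in rad, forces in N, time in s.
With the tool pointing down it reaches from about 0.375 to 0.975 m from the base axis. Payload 3.8 kg.
Tool frame: the origin (TCP) lies at the very end of the fingers, on their centre line; the grasp point (between the pads) lies 19 mm behind it; z points along the fingers, y is the line along which they close (so a half turn about z gives the same grasp; the last joint's range is limited). The gripper opens to 85 mm and grips with 20 to 120 N. Pads are 22 mm wide; open, the fingers measure 114 mm over their backs; the gripper's body (76 mm by 85 mm) begins 54 mm behind the grasp point. The pads swing forward as they close: fully open they stand 13 mm farther back than shut.
Start: joints at [1.136, 0.264, 1.604, -0, 1.274, -0.037], TCP at [0.261, 0.622, 0.195] pointing down, gripper open.
Joint ranges: [-2.63, 2.63], [-0.94, 2.18], [0.31, 2.57], [-1.31, 4.45], [0, 2.66], [-2.55, 2.55]. Speed limits (rad/s): [2.57, 2.57, 3.14, 3.14, 3.14, 3.14].

## Interface

Orientations are given as a rotation vector (axis times angle).
In Python, from workcell import bot, vision gives the robot as it stands. The module is installed in compiled form; this text tells all that it offers.
- The arm moves only by the tool play_rows, never from a script. Its argument "moves" is a list that holds one entry, the list of rows, each a list of 7 numbers: the turn, a rotation vector about the tool's x, y, z as a fraction of full scale, then the shift along the tool's x, y, z as a fraction of full scale, then the finger opening in mm, from 0 to 85.4. In form: [[[ax, ay, az, x, y, z, jaw], ...]]. A call has 1 to 5 rows; each row shifts and turns the commanded pose from where the row before left it, along the tool's axes as they then stand; what a row does not reach is not made up. Full scale, the value 1, is 0.1 m for a shift and 0.5 rad for a turn. A row lasts 1/12 s, in which the tool goes at most 41.7 mm and 7.16 degrees, less where a joint would pass 70% of its speed; a pose out of reach is approached as far as the arm can. A call with a number of a shift or a turn outside -1 to 1 is refused whole. A call with a gripper value outside its range is refused whole. The fingers move at their own pace and stop on an object; "newtons" is the grip in N (left out, the last holds). Time passes only in rows, so rows that do not move let the fingers close. It gives the time, the measured TCP pose, the force, the opening and the grip force at its end, in the units of the state.
- bot.read_state(): the state, without advancing time (a new reading comes with each control period).
- vision.read_camera(name): name is "scene" or "top" or "wrist"; returns a dict with "image" (384x512x3 uint8, red, green, blue), "depth" (384x512 float32, m along the optical axis (not along the pixel's ray), 0 where there is no reading), "K" (3x3 intrinsics, pixels), "R" (3x3) and "t" (3): a world point X has camera coordinates R X + t. Camera axes: x right, y down, z forward; pixel columns grow to the right and rows downward; lengths in m; the calibration is good to about 2 mm. A picture is of the moment at which its call begins.
- bot.finish_job(): hands the job in; it is judged then, once.
The state is a dict: "time": time; "q": joint angles; "joint_vel": joint speeds; "joint_torque": joint torques, N m; "tool_pos": TCP position; "tcp_rot": TCP orientation; "wrist_force": force on the tool from outside, world axes, zero at the start; "torque": the same for the moment, N m; "width": opening from 0.0 (shut) to 1.0 (fully open); "grip_force": force on a finger pad.
Only numpy, scipy, OpenCV 4.12 (cv2) and the standard library are available. Lean on these libraries where they do the work, as an engineer would, in place of code of your own. Each camera call takes 0.05 s, during which the arm holds its last target. There are 200 camera calls.

## Working session

There is one attempt and no reset: what is moved stays moved. The work goes in short steps, Python scripts to look and compute and a tool call to move; the robot and the scene stay as the last step left them, time stands still between calls to the robot, and variables do not carry over. Pictures are saved under pics/ and viewed, at most 10 in all, crops included, and the job is handed in when it is done.

Besides the shell and the picture viewer there is one more tool, called as name([rows], argument=value, ...), one row to a line, values as JSON. play_rows: Moves the arm, as the interface text tells. Its arguments: {"type":"object","properties":{"moves":{"type":"array","items":{"type":"array","items":{"type":"array","items":{"type":"number"}}}},"newtons":{"type":"number"}},"required":["moves"]}

```bash
mkdir -p pics; python3 - <<'E'
from workcell import bot, vision
import cv2, numpy as np
s=bot.read_state(); print({k:np.round(v,3).tolist() for k,v in s.items()})
for n in ("top","scene"):
    c=vision.read_camera(n); np.savez(f"pics/{n}0.npz",**c)
    cv2.imwrite(f"pics/{n}0.png",cv2.resize(c["image"][:,:,::-1],(800,600)))
    print(n,c["K"].round(1).tolist(),c["R"].round(3).tolist(),c["t"].round(3).tolist())
E
```

```text
{'time': 0.0, 'q': [1.136, 0.265, 1.605, -0.0, 1.274, -0.037], 'joint_vel': [-0.001, 0.001, 0.001, 0.0, -0.001, 0.0], 'joint_torque': [0.002, -51.511, -36.732, 0.0, 0.013, 0.0], 'tool_pos': [0.261, 0.622, 0.194], 'tcp_rot': [-0.621, -3.079, 0.003], 'wrist_force': [0.38, -0.357, -0.526], 'torque': [0.024, -0.008, 0.016], 'grip_force': 0.0, 'width': 1.004}
top [[410.1, 0.0, 258.1], [0.0, 410.1, 197.6], [0.0, 0.0, 1.0]] [[-0.086, -0.996, -0.006], [-0.962, 0.084, -0.258], [0.258, -0.016, -0.966]] [0.019, 0.475, 1.499]
scene [[438.5, 0.0, 263.8], [0.0, 438.5, 191.6], [0.0, 0.0, 1.0]] [[0.835, -0.55, -0.006], [-0.371, -0.555, -0.744], [0.406, 0.623, -0.668]] [-0.388, 0.266, 1.385]
```

View pics/top0.png

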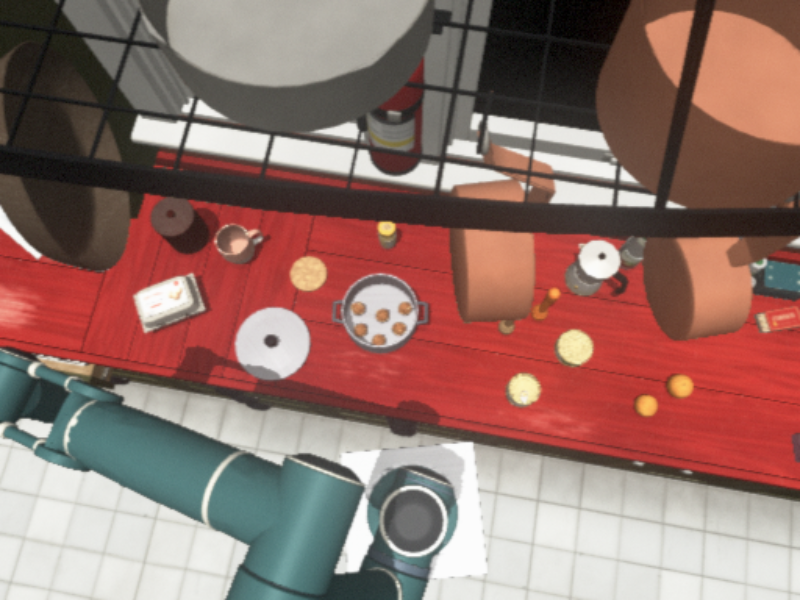

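View pics/scene0.png

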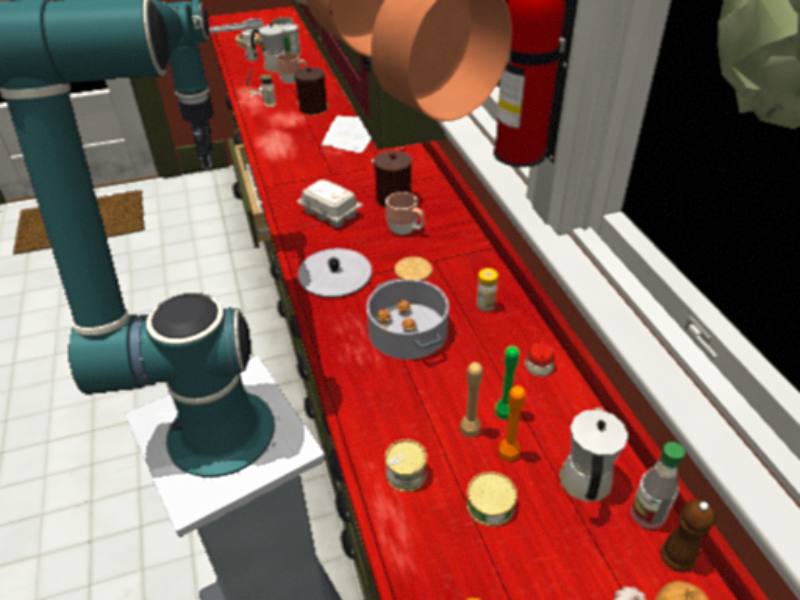

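The top view shows the pot at (381,312), the lid at (272,342), the coaster at (308,273), and a pan hanging over the stirrers. The scene view shows the pale stirrer at (472,400), between the green (510,380) and orange (514,425) ones.

```bash
cat > h.py <<'E'
import numpy as np, cv2
from scipy.optimize import least_squares
def load(n): return dict(np.load(f"pics/{n}.npz"))
def ray(c,u,v):
    o=-c["R"].T@c["t"]; d=np.stack([(np.asarray(u)-c["K"][0,2])/c["K"][0,0],(np.asarray(v)-c["K"][1,2])/c["K"][1,1],np.ones(np.shape(u))],-1)@c["R"]
    return o,d
def onz(c,u,v,z):
    o,d=ray(c,u,v); return o+d*((z-o[2])/d[...,2])[...,None]
def cloud(c):
    v,u=np.mgrid[:384,:512]; o,d=ray(c,u,v); P=o+d*c["depth"][...,None]; P[c["depth"]<=0]=np.nan; return P
def circ(p):
    f=least_squares(lambda a:np.hypot(p[:,0]-a[0],p[:,1]-a[1])-a[2],[*p.mean(0)[:2],.05],loss="soft_l1",f_scale=.003)
    return f.x.round(4),np.median(abs(f.fun)).round(4)
E
python3 - <<'E'
from h import *
for n in("top0","scene0"):
    c=load(n);P=cloud(c);hsv=cv2.cvtColor(c["image"],cv2.COLOR_RGB2HSV)
    z=P[...,2]
    def at(u,v): return P[int(v*.64),int(u*.64)].round(3)
    pts=dict(top0=dict(lid=(255,360),knob=(271,340),coaster=(308,273),potfloor=(365,305),table=(440,370),pan=(490,270),pan2=(690,290),jar=(387,228),mug=(237,240),tinA=(524,388),tinB=(574,347),bigpot=(300,60),rack=(400,193)),
      scene0=dict(lid=(320,280),coaster=(413,268),handle=(473,372),foot=(471,430),green=(511,354),orange=(516,394),timer=(540,352),jar=(488,275),pan=(440,60)))[n]
    print(n,{k:at(*p).tolist() for k,p in pts.items()})
    # rim of pot
    m=(abs(z-.078)<.006); ctr=P[int(312*.64),int(381*.64)] if n=="top0" else None
    if n=="top0": pc=ctr
    m&=np.hypot(P[...,0]-pc[0],P[...,1]-pc[1])<.12
    sat=hsv[...,1]
    print("rim",m.sum(),circ(P[m]))
    # pale wood mask
    w=(hsv[...,0]>8)&(hsv[...,0]<24)&(sat>60)&(sat<150)&(hsv[...,2]>90)
    k,l,st,ce=cv2.connectedComponentsWithStats(w.astype(np.uint8))
    for i in range(1,k):
        if st[i,4]>60:
            q=P[l==i]; print(st[i].tolist(),np.nanmedian(q,0).round(3).tolist(),hsv[l==i].mean(0).round())
# hanging things: lowest z over the area
c=load("scene0")
P=np.concatenate([cloud(load(n)).reshape(-1,3) for n in("top0","scene0")])
for x0 in np.arange(.3,.8,.1):
    print(round(x0,1),[ (lambda q: round(float(q.min()),2) if len(q) else None)(P[(P[:,0]>x0)&(P[:,0]<x0+.1)&(P[:,1]>y0)&(P[:,1]<y0+.1)&(P[:,2]>.25),2]) for y0 in np.arange(-.6,.5,.1)])
E
```

```text
top0 {'lid': [0.392, 0.354, 0.01], 'knob': [0.43, 0.306, 0.051], 'coaster': [0.61, 0.213, 0.004], 'potfloor': [0.506, 0.074, 0.018], 'table': [0.331, -0.098, -0.001], 'pan': [0.286, -0.105, 0.907], 'pan2': [0.247, -0.321, 0.898], 'jar': [0.677, 0.003, 0.101], 'mug': [0.714, 0.394, 0.01], 'tinA': [0.259, -0.288, 0.06], 'tinB': [0.349, -0.426, 0.041], 'bigpot': [0.395, 0.059, 1.139], 'rack': [0.264, -0.009, 1.165]}
rim 185 (array([0.4738, 0.0347, 0.0896]), np.float64(0.0012))
[382, 0, 63, 124, 3977] [0.31, -0.174, 1.169] [  9. 119. 124.]
[428, 0, 84, 133, 8579] [0.319, -0.267, 1.141] [  9. 125. 162.]
[62, 90, 15, 13, 82] [0.616, 0.432, 0.652] [14. 77. 93.]
[309, 91, 30, 19, 307] [0.332, -0.104, 1.071] [  9. 111. 169.]
[340, 102, 14, 10, 90] [0.338, -0.141, 1.039] [  9. 109. 180.]
[288, 109, 67, 21, 732] [0.372, -0.129, 0.909] [  9. 113. 170.]
[61, 120, 22, 38, 581] [0.522, 0.435, 0.632] [13. 81. 96.]
[242, 141, 12, 18, 140] [0.663, 0.003, 0.094] [ 18. 111. 175.]
[143, 146, 21, 19, 137] [0.698, 0.384, 0.013] [ 10.  86. 211.]
[289, 146, 53, 68, 2378] [0.287, -0.116, 0.903] [  9. 126. 193
[... 1022 characters left out ...]
0.208, 0.008] [ 18. 136. 236.]
[306, 185, 11, 14, 80] [0.663, -0.016, 0.045] [ 17. 102. 113.]
[300, 232, 8, 16, 100] [0.416, -0.282, 0.179] [ 18. 134. 155.]
[295, 252, 12, 27, 129] [0.412, -0.284, 0.03] [ 17. 136. 136.]
[247, 282, 25, 32, 171] [0.255, -0.307, 0.054] [ 20. 118. 175.]
[300, 303, 30, 27, 131] [0.35, -0.439, 0.037] [ 21. 125. 201.]
0.3 [None, None, 0.78, 1.14, 0.75, 0.75, 1.12, 1.12, 1.12, None, 0.7]
0.4 [None, None, None, 1.14, 0.87, 0.84, 1.14, 1.12, 1.12, 1.13, 0.62]
0.5 [0.25, 0.25, None, None, None, None, None, None, None, None, 0.62]
0.6 [0.25, 0.25, 0.25, 0.25, 0.25, 0.42, 0.42, None, None, None, 0.64]
0.7 [0.27, 0.25, 0.25, 0.25, 0.25, 0.25, 0.25, 0.25, 0.25, None, None]
```

```bash
python3 - <<'E'
from h import *
from scipy.spatial.transform import Rotation as Ro
print(Ro.from_rotvec([-.621,-3.079,.003]).as_matrix().round(3).tolist())
T=load("top0");S=load("scene0")
def near(c,p,r,zl,zh):
    P=cloud(c);m=(np.hypot(P[...,0]-p[0],P[...,1]-p[1])<r)&(P[...,2]>zl)&(P[...,2]<zh); return P,m
# stirrers: fixed-radius fit, scene
o=-S["R"].T@S["t"]
for nm,p in dict(pale=(.412,-.284),green=(.499,-.286),orange=(.441,-.369)).items():
    for zl,zh,r in((.15,.18,.014),(.04,.14,.01),(.005,.02,.02)):
        P,m=near(S,p,.035,zl,zh);q=P[m]
        if len(q)<8: continue
        v=(q.mean(0)-o)[:2];v/=np.linalg.norm(v)
        f=least_squares(lambda a:np.hypot(q[:,0]-a[0],q[:,1]-a[1])-r,q.mean(0)[:2]+v*r,loss="soft_l1",f_scale=.003)
        print(nm,zl,len(q),f.x.round(4),abs(f.fun).mean().round(4))
# contours cast on planes, top & scene
for n,c in(("top",T),("scene",S)):
    hsv=cv2.cvtColor(c["image"],cv2.COLOR_RGB2HSV)
    nonred=~(((hsv[...,0]<6)|(hsv[...,0]>172))&(hsv[...,1]>150))
    for nm,p,z,r in(("coaster",(.605,.212),.008,.047),("lid",(.41,.30),.013,.093)):
        v,u=np.mgrid[:384,:512];X=onz(c,u,v,z)
        m=(np.hypot(X[...,0]-p[0],X[...,1]-p[1])<r*1.5)&nonred
        k,l,st,ce=cv2.connectedComponentsWithStats(m.astype(np.uint8));i=1+st[1:,4].argmax()
        e=max(cv2.findContours((l==i).astype(np.uint8),cv2.RETR_EXTERNAL,cv2.CHAIN_APPROX_NONE)[0],key=len)[:,0]
        print(n,nm,circ(onz(c,e[:,0],e[:,1],z)))
    m=(hsv[...,0]>5)&(hsv[...,0]<22)&(hsv[...,1]>90)
    X=onz(c,u,v,.022);m&=np.hypot(X[...,0]-.473,X[...,1]-.034)<.085
    k,l,st,ce=cv2.connectedComponentsWithStats(m.astype(np.uint8))
    for i in range(1,k):
        if st[i,4]>12: print(n,"nut",st[i,4],(onz(c,*ce[i],.022)[:2]-[.473,.034]).round(3))
    P=cloud(c); m=(np.hypot(P[...,0]-.473,P[...,1]-.034)>.1)&(np.hypot(P[...,0]-.473,P[...,1]-.034)<.13)&(abs(P[...,2]-.058)<.015)
    q=P[m]; print(n,"handles",[(len(a),np.median(a,0).round(3)) for a in(q[q[:,1]>.034],q[q[:,1]<.034])])
    # knob
    P=cloud(c); m=(np.hypot(P[...,0]-.42,P[...,1]-.30)<.05)&(P[...,2]>.03)&(P[...,2]<.06);print(n,"knob",m.sum(),P[m].mean(0).round(4))
P=cloud(T)
print("elbow",[P[int(v*.64),int(u*.64)].round(2).tolist() for u,v in((320,480),(250,490),(415,520),(150,450))])
P=np.concatenate([cloud(T).reshape(-1,3),cloud(S).reshape(-1,3)]);q=P[(P[:,2]>.7)&(P[:,2]<1.05)&(abs(P[:,1]+.2)<.3)&(P[:,0]>.05)]
print("pans",np.percentile(q,[1,50,99],0).round(2).tolist())
E
```

```text
[[-0.922, 0.388, -0.001], [0.388, 0.922, -0.002], [0.0, -0.002, -1.0]]
pale 0.15 65 [ 0.4215 -0.2737] 0.001
pale 0.04 146 [ 0.421  -0.2742] 0.0011
pale 0.005 37 [ 0.4207 -0.274 ] 0.0026
green 0.15 69 [ 0.5065 -0.2788] 0.0011
green 0.04 124 [ 0.506  -0.2791] 0.0012
green 0.005 29 [ 0.5061 -0.2799] 0.0016
orange 0.15 74 [ 0.4501 -0.3612] 0.0011
orange 0.04 149 [ 0.4499 -0.3621] 0.001
orange 0.005 40 [ 0.4496 -0.3616] 0.0016
top coaster (array([0.6048, 0.2123, 0.0469]), np.float64(0.0009))
top lid (array([0.4042, 0.3108, 0.1124]), np.float64(0.0147))
top nut 46 [0.025 0.058]
top nut 43 [ 0.015 -0.06 ]
top nut 45 [ 0.002 -0.001]
top nut 44 [-0.035 -0.04 ]
top nut 46 [-0.031  0.056]
top nut 40 [-0.06   0.012]
top handles [(49, array([0.487, 0.144, 0.062])), (39, array([ 0.461, -0.075,  0.062]))]
top knob 53 [0.4287 0.3068 0.0463]
scene coaster (array([0.5978, 0.2034, 0.0557]), np.float64(0.0027))
scene lid (array([0.4283, 0.3053, 0.0951]), np.float64(0.0013))
scene nut 55 [0.025 0.057]
scene nut 61 [-0.032  0.055]
scene nut 56 [ 0.001 -0.004]
scene handles [(15, array([0.473, 0.146, 0.064])), (52, array([ 0.459, -0.076,  0.061]))]
scene knob 49 [0.4251 0.3016 0.0425]
elbow [[0.08, 0.11, 0.8], [0.08, 0.19, 0.78], [0.0, -0.0, 0.33], [0.14, 0.33, 0.73]]
pans [[0.05, -0.39, 0.7], [0.28, -0.32, 0.84], [0.8, 0.09, 1.03]]
```

```bash
python3 - <<'E'
from h import *
P=np.concatenate([cloud(load(n)).reshape(-1,3) for n in("top0","scene0")])
P=P[np.isfinite(P[:,0])]
print("y0:",np.arange(-.5,.2,.05).round(2).tolist())
for x0 in np.arange(.1,.55,.05):
    print(round(x0,2),[(lambda q: round(float(np.percentile(q,3)),2) if len(q)>2 else 0)(P[(P[:,0]>x0)&(P[:,0]<x0+.05)&(P[:,1]>y0)&(P[:,1]<y0+.05)&(P[:,2]>.45)&(np.hypot(P[:,0],P[:,1])>.16),2]) for y0 in np.arange(-.5,.2,.05)])
# arm profile along azimuth 1.136
c,s=np.cos(1.136),np.sin(1.136)
r=P[:,0]*c+P[:,1]*s;w=-P[:,0]*s+P[:,1]*c
for a in np.arange(-.2,.75,.08):
    q=P[(abs(r-a)<.04)&(abs(w)<.25)&(P[:,2]>.1)&(P[:,2]<.9)]
    print("arm r",a.round(2),len(q),(q[:,2].min().round(2),q[:,2].max().round(2),np.percentile(w[(abs(r-a)<.04)&(abs(w)<.25)&(P[:,2]>.1)&(P[:,2]<.9)],[2,98]).round(2).tolist()) if len(q) else "")
E
```

```text
y0: [-0.5, -0.45, -0.4, -0.35, -0.3, -0.25, -0.2, -0.15, -0.1, -0.05, -0.0, 0.05, 0.1, 0.15]
0.1 [0, 0, 0, 0, 0, 0, 0, 0, 0, 0, 0, 0, 0.75, 0.72]
0.15 [0, 0, 0, 0, 0, 0, 0, 0, 0, 0, 0, 0, 0, 0]
0.2 [0, 0, 0.8, 0.8, 1.12, 1.13, 1.04, 0.82, 0.83, 0, 0, 0, 0, 0]
0.25 [0, 0, 0.78, 0.78, 1.14, 1.14, 0.89, 0.79, 0.78, 1.12, 1.12, 1.12, 1.12, 1.12]
0.3 [0, 0, 0.78, 0.79, 1.14, 1.14, 1.02, 0.76, 0.76, 1.13, 1.13, 1.13, 1.13, 1.12]
0.35 [0, 0, 0, 1.14, 1.14, 1.14, 0.9, 0.89, 0.78, 1.13, 1.14, 1.14, 1.13, 1.13]
0.4 [0, 0, 0, 0, 1.14, 1.14, 0.9, 0.88, 0.87, 1.14, 1.14, 1.14, 1.14, 1.13]
0.45 [0, 0, 0, 0, 0, 0, 0, 0, 0, 0, 0, 1.14, 1.14, 1.13]
0.5 [0, 0, 0, 0, 0, 0, 0, 0, 0, 0, 0, 0, 0, 0]
arm r -0.2 0 
arm r -0.12 0 
arm r -0.04 8472 (np.float64(0.1), np.float64(0.43), [-0.09, 0.18])
arm r 0.04 8570 (np.float64(0.11), np.float64(0.77), [-0.08, 0.17])
arm r 0.12 9277 (np.float64(0.52), np.float64(0.81), [-0.05, 0.15])
arm r 0.2 2607 (np.float64(0.71), np.float64(0.8), [-0.04, 0.12])
arm r 0.28 1922 (np.float64(0.67), np.float64(0.77), [-0.03, 0.07])
arm r 0.36 1843 (np.float64(0.62), np.float64(0.74), [-0.03, 0.07])
arm r 0.44 1711 (np.float64(0.6), np.float64(0.72), [-0.03, 0.07])
arm r 0.52 1762 (np.float64(0.59), np.float64(0.89), [-0.21, 0.08])
arm r 0.6 3634 (np.float64(0.24), np.float64(0.9), [-0.25, 0.08])
arm r 0.68 1769 (np.float64(0.24), np.float64(0.62), [-0.04, 0.06])
```

play_rows([
  [[0,0,-0.199,0,0,-0.05,60],[0,0,-0.199,0,0,-0.05,60],[0,0,-0.199,0,0,-0.05,60],[0,0,-0.199,0,0,-0.05,60],[0,0,0,-0.126,-0.281,0,60]],
], newtons=80)

```text
time: 0.52
tool_pos: [0.2725, 0.5978, 0.2152]
tcp_rot: [0.012, -3.141, -0.006]
wrist_force: [0.8, -0.8, -0.3]
width: 0.702
grip_force: 0.0
```

play_rows([
  [[0,0,0,-0.126,-0.281,0,60],[0,0,0,-0.126,-0.281,0,60],[0,0,0,-0.126,-0.281,0,60],[0,0,0,-0.126,-0.281,0,60],[0,0,0,-0.126,-0.281,0,60]],
])

```text
time: 0.93
tool_pos: [0.3372, 0.452, 0.2143]
tcp_rot: [0.001, -3.141, 0.001]
wrist_force: [0.4, 0.1, 1.0]
width: 0.704
grip_force: 0.0
```

play_rows([
  [[0,0,0,-0.126,-0.281,0,60],[0,0,0,-0.126,-0.281,0,60],[0,0,0,-0.126,-0.281,0,60],[0,0,0,-0.126,-0.281,0,60],[0,0,0,-0.126,-0.281,0,60]],
])

```text
time: 1.35
tool_pos: [0.4002, 0.3116, 0.2145]
tcp_rot: [0.001, -3.141, 0.001]
wrist_force: [1.1, -0.7, 0.6]
width: 0.7
grip_force: 0.0
```

play_rows([
  [[0,0,0,-0.1,-0.262,0,60],[0,0,0,-0.1,-0.262,0,60],[0,0,0,-0.1,-0.262,0,60],[0,0,0,-0.1,-0.262,0,60],[0,0,0,-0.1,-0.262,0,60]],
])

```text
time: 1.77
tool_pos: [0.45, 0.1808, 0.2144]
tcp_rot: [0.0, -3.141, 0.0]
wrist_force: [0.1, 0.1, 1.1]
width: 0.7
grip_force: 0.0
```

play_rows([
  [[0,0,0,0.019,-0.303,0,60],[0,0,0,0.019,-0.303,0,60],[0,0,0,0.019,-0.303,0,60],[0,0,0,0.019,-0.303,0,60],[0,0,0,0.019,-0.303,0,60]],
])

```text
time: 2.18
tool_pos: [0.44, 0.0294, 0.2145]
tcp_rot: [0.001, -3.141, 0.0]
wrist_force: [0.5, -0.5, 0.7]
width: 0.702
grip_force: 0.0
```

play_rows([
  [[0,0,0,0.019,-0.303,0,60],[0,0,0,0.019,-0.303,0,60],[0,0,0,0.019,-0.303,0,60],[0,0,0,0.019,-0.303,0,60],[0,0,0,0.019,-0.303,0,60]],
])

```text
time: 2.6
tool_pos: [0.4305, -0.1221, 0.2146]
tcp_rot: [0.0, -3.141, -0.0]
wrist_force: [-0.3, 0.8, 0.4]
width: 0.701
grip_force: 0.0
```

play_rows([
  [[0,0,0,0.019,-0.303,0,60],[0,0,0,0.019,-0.303,0,60],[0,0,0,0.019,-0.25,0,60],[0,0,0,0.019,-0.15,0,60],[0,0,0,0,0,0,60]],
])

```text
time: 3.02
tool_pos: [0.4229, -0.224, 0.2144]
tcp_rot: [-0.005, -3.141, 0.001]
wrist_force: [0.3, -0.4, -0.5]
width: 0.702
grip_force: 0.0
```

```bash
python3 - <<'E'
from workcell import bot, vision
from h import *
c=vision.read_camera("wrist"); np.savez("pics/w1.npz",**c)
cv2.imwrite("pics/w1.png",c["image"][:,:,::-1])
s=bot.read_state(); print(s["tool_pos"].round(4) if hasattr(s["tool_pos"],"round") else s["tool_pos"],s["q"])
P=cloud(c);hsv=cv2.cvtColor(c["image"],cv2.COLOR_RGB2HSV)
for p in((.421,-.274),):
    m=(np.hypot(P[...,0]-p[0],P[...,1]-p[1])<.035)&(P[...,2]>.15)&(P[...,2]<.2)
    q=P[m];print(m.sum(),q.mean(0) if len(q) else"",q.max(0) if len(q) else"",q.min(0) if len(q) else"")
E
```

```text
[ 0.423  -0.2223  0.2143] [-5.36102152e-01 -1.27385728e-01  1.98446731e+00  1.12981272e-04
  1.28574985e+00 -2.10424579e+00]
1672 [ 0.41733699 -0.27172332  0.18139824] [ 0.43466437 -0.2606055   0.1918606 ] [ 0.40735758 -0.28827301  0.15004827]
```

View pics/w1.png

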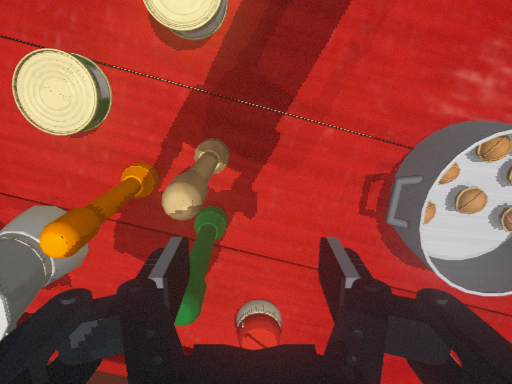

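The wrist view shows the pale handle at (185,195) between orange (60,240) and green (195,305); its centre measures (0.421, −0.2745), matching the scene camera.

play_rows([
  [[0,0,0,0.01,-0.26,0,60],[0,0,0,0.01,-0.26,0,60],[0,0,0,0,0,0,60],[0,0,0,0,0,0.2,60],[0,0,0,0,0,0.2,60]],
])

```text
time: 3.48
tool_pos: [0.4229, -0.2731, 0.1758]
tcp_rot: [-0.0, 3.139, -0.002]
wrist_force: [-0.3, 0.3, 0.1]
width: 0.701
grip_force: 0.0
```

play_rows([
  [[0,0,0,0,0,0.2,60],[0,0,0,0,0,0.07,60],[0,0,0,0,0,0,60],[0,0,0,0,0,0,20],[0,0,0,0,0,0,20]],
])

```text
time: 3.9
tool_pos: [0.4227, -0.2734, 0.1493]
tcp_rot: [-0.001, 3.14, -0.002]
wrist_force: [-0.0, -0.1, 0.0]
width: 0.43
grip_force: 0.0
```

play_rows([
  [[0,0,0,0,0,0,20],[0,0,0,0,0,0,20],[0,0,0,0,0,0,20],[0,0,0,0,0,0,20],[0,0,0,0,0,0,20]],
])

```text
time: 4.32
tool_pos: [0.4226, -0.274, 0.1494]
tcp_rot: [0.0, 3.139, -0.002]
wrist_force: [-0.1, -0.5, 5.7]
width: 0.242
grip_force: 13.6
```

play_rows([
  [[0,0,0,0,0,0,50],[0,0,0,0,0,0,50],[0,0,0,0.01,0,0.06,50],[0,0,0,0.01,0,0.06,50],[0,0,0,0,0,0,50]],
])

```text
time: 4.73
tool_pos: [0.4181, -0.2724, 0.1336]
tcp_rot: [0.0, -3.138, -0.003]
wrist_force: [-0.1, 0.2, 0.0]
width: 0.584
grip_force: 0.0
```

```bash
python3 - <<'E'
from workcell import bot, vision
from h import *
c=vision.read_camera("wrist"); np.savez("pics/w2.npz",**c)
cv2.imwrite("pics/w2.png",c["image"][:,:,::-1])
P=cloud(c)
m=(np.hypot(P[...,0]-.421,P[...,1]+.274)<.03)&(P[...,2]>.155)&(P[...,2]<.2)
q=P[m];print(m.sum(),q.max(0),q.min(0))
E
```

```text
5120 [ 0.43175309 -0.24726787  0.19999799] [ 0.40642342 -0.30074513  0.15501387]
```

View pics/w2.png

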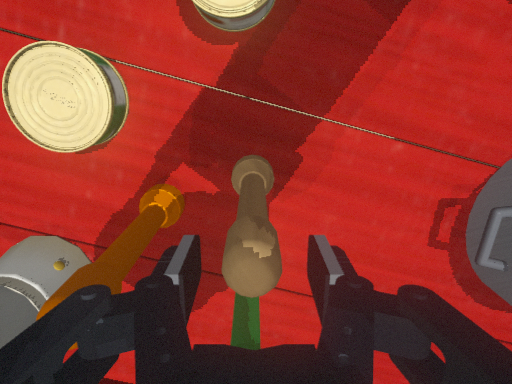

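The stirrer still stands upright between the fingers (handle at (250,265)). Now I'll close lower down.

play_rows([
  [[0,0,0,-0.02,-0.01,0,50],[0,0,0,0,0,0,8],[0,0,0,0,0,0,8],[0,0,0,0,0,0,8],[0,0,0,0,0,0,8]],
])

```text
time: 5.2
tool_pos: [0.4222, -0.2747, 0.1365]
tcp_rot: [-0.0, 3.141, -0.001]
wrist_force: [0.0, 0.3, 2.7]
width: 0.278
grip_force: 78.9
```

play_rows([
  [[0,0,0,0,0,0,8],[0,0,0,0,0,0,8],[0,0,0,0,0,0,8],[0,0,0,0,0,0,8],[0,0,0,0,0,0,8]],
])

```text
time: 5.62
tool_pos: [0.4221, -0.2747, 0.1365]
tcp_rot: [-0.0, 3.141, -0.001]
wrist_force: [-0.2, -0.5, 5.4]
width: 0.283
grip_force: 79.2
```

play_rows([
  [[0,0,0,0,0,-0.1,8],[0,0,0,0,0,-0.1,8],[0,0,0,0,0,-0.2,8],[0,0,0,0,0,-0.2,8],[0,0,0,0,0,0,8]],
])

```text
time: 6.03
tool_pos: [0.4238, -0.276, 0.2006]
tcp_rot: [-0.0, 3.136, -0.007]
wrist_force: [0.5, -0.9, 0.4]
width: 0.281
grip_force: 78.9
```

```bash
python3 - <<'E'
from workcell import bot, vision
from h import *
s=bot.read_state(); print(np.array(s["tool_pos"]).round(4),s["width"],s["wrist_force"])
S=vision.read_camera("scene"); np.savez("pics/s1.npz",**S)
im=S["image"][:,:,::-1][150:310,220:400]; cv2.imwrite("pics/s1.png",cv2.resize(im,None,fx=4,fy=3.7,interpolation=cv2.INTER_CUBIC))
P=cloud(S);hsv=cv2.cvtColor(S["image"],cv2.COLOR_RGB2HSV);o=-S["R"].T@S["t"]
w=(hsv[...,0]>8)&(hsv[...,0]<26)&(hsv[...,1]>60)&(hsv[...,1]<190)
m0=(np.hypot(P[...,0]-.421,P[...,1]+.275)<.05)&w
print("z range",np.percentile(P[m0][:,2],[0,1,99,100]).round(4))
for zl,zh,r in((.045,.06,.02),(.09,.125,.01),(.13,.17,.01)):
    q=P[m0&(P[...,2]>zl)&(P[...,2]<zh)]
    if len(q)<6: print(zl,len(q));continue
    v=(q.mean(0)-o)[:2];v/=np.linalg.norm(v)
    f=least_squares(lambda a:np.hypot(q[:,0]-a[0],q[:,1]-a[1])-r,q.mean(0)[:2]+v*r,loss="soft_l1",f_scale=.003)
    print(zl,len(q),q[:,2].mean().round(3),f.x.round(4),abs(f.fun).mean().round(4))
E
```

```text
[ 0.4238 -0.276   0.2006] 0.2806347131202438 [ 0.48673305 -0.91934935  0.3590857 ]
z range [0.0659 0.0687 0.2713 0.4306]
0.045 0
0.09 82 0.103 [ 0.4228 -0.2788] 0.0028
0.13 45 0.15 [ 0.4241 -0.2767] 0.0011
```

View pics/s1.png

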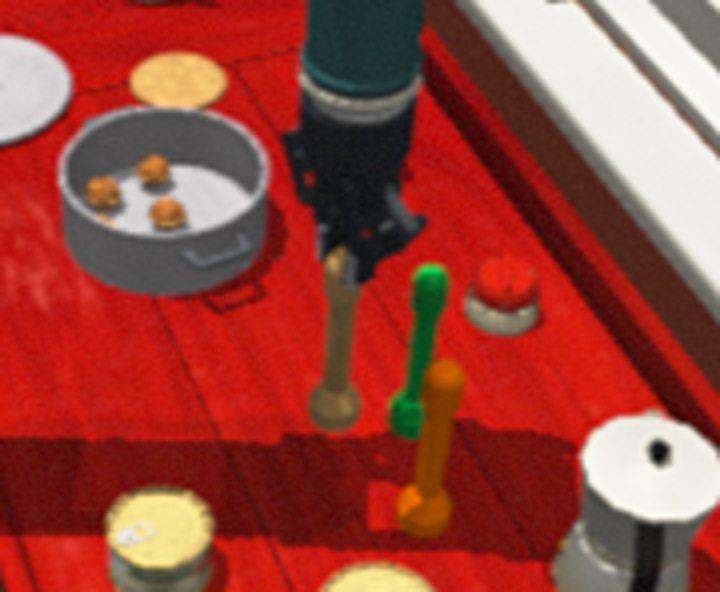

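The stirrer hangs upright at (335,400) in the crop, clear of green and orange. Next I carry it over to the pot's far side.

play_rows([
  [[0,0,0,0,0.15,0,8],[0,0,0,0,0.27,0,8],[0,0,0,0,0.3,0,8],[0,0,0,0,0.3,0,8],[0,0,0,0,0.28,0,8]],
])

```text
time: 6.5
tool_pos: [0.4198, -0.1418, 0.194]
tcp_rot: [-0.001, -3.138, -0.003]
wrist_force: [0.9, -0.1, -1.4]
width: 0.284
grip_force: 78.9
```

play_rows([
  [[0,0,0,0,0.15,-0.1,8],[0,0,0,0,0,-0.2,8],[0,0,0,0,0,-0.2,8],[0,0,0,-0.05,0.05,-0.05,8],[0,0,0,-0.12,0.2,0,8]],
])

```text
time: 6.92
tool_pos: [0.4388, -0.1052, 0.2517]
tcp_rot: [0.003, 3.14, -0.003]
wrist_force: [0.5, 0.5, -0.8]
width: 0.284
grip_force: 79.1
```

play_rows([
  [[0,0,0,-0.15,0.25,0,8],[0,0,0,-0.17,0.25,0,8],[0,0,0,-0.17,0.25,0,8],[0,0,0,-0.17,0.25,0,8],[0,0,0,-0.1,0.2,0,8]],
])

```text
time: 7.33
tool_pos: [0.5149, 0.0183, 0.2487]
tcp_rot: [0.001, -3.139, -0.002]
wrist_force: [0.5, -0.4, -0.8]
width: 0.281
grip_force: 79.1
```

play_rows([
  [[0,0,0,-0.05,0.15,0,8],[0,0,0,0,0,0,8],[0,0,0,0,0,0,8],[0,0,0,0,0,0,8],[0,0,0,0,0,0,8]],
])

```text
time: 7.75
tool_pos: [0.5189, 0.03, 0.2501]
tcp_rot: [-0.001, -3.14, 0.0]
wrist_force: [1.3, 0.1, -1.1]
width: 0.278
grip_force: 79.1
```

play_rows([
  [[0,0,0,-0.035,0,0.15,8],[0,0,0,0,0,0.2,8],[0,0,0,0,0,0.2,8],[0,0,0,0,0,0.15,8],[0,0,0,0,0,0,8]],
])

```text
time: 8.17
tool_pos: [0.5198, 0.0296, 0.1769]
tcp_rot: [-0.002, -3.135, 0.0]
wrist_force: [-1.4, 0.8, -1.0]
width: 0.278
grip_force: 79.1
```

```bash
python3 - <<'E'
from workcell import bot, vision
from h import *
s=bot.read_state(); print(np.array(s["tool_pos"]).round(4),s["wrist_force"])
for n in("wrist","scene"):
    c=vision.read_camera(n);np.savez(f"pics/{n}2.npz",**c)
    P=cloud(c);hsv=cv2.cvtColor(c["image"],cv2.COLOR_RGB2HSV)
    m=(np.hypot(P[...,0]-.473,P[...,1]-.034)<.11)&(abs(P[...,2]-.078)<.006)&(hsv[...,1]<70)
    print(n,"rim",m.sum(),circ(P[m]))
    w=(hsv[...,0]>8)&(hsv[...,0]<26)&(hsv[...,1]>60)&(hsv[...,1]<190)&(np.hypot(P[...,0]-.5225,P[...,1]-.03)<.03)
    q=P[w]; 
    for a in np.arange(.02,.2,.02):
        k=q[(q[:,2]>a)&(q[:,2]<a+.02)]
        if len(k)>5: print(a.round(2),len(k),k.mean(0).round(4))
a=load("wrist2")["image"][:,:,::-1];b=load("scene2")["image"][:,:,::-1][130:290,200:360]
cv2.imwrite("pics/p4.png",cv2.resize(np.hstack([a,cv2.resize(b,(384,384))]),(800,343)))
E
```

```text
[0.5198 0.0296 0.1769] [-1.35224318  0.83603523 -0.99165283]
wrist rim 4583 (array([0.474 , 0.0357, 0.0887]), np.float64(0.001))
0.04 91 [0.5009 0.0311 0.0552]
0.06 810 [0.51   0.0296 0.0703]
0.08 122 [0.51   0.0294 0.0905]
0.1 154 [0.5103 0.0293 0.1104]
0.12 183 [0.5103 0.0293 0.1304]
0.14 252 [0.5107 0.0293 0.1507]
0.16 279 [0.5107 0.0288 0.1697]
0.18 294 [0.508  0.0289 0.1953]
scene rim 231 (array([0.472 , 0.034 , 0.0894]), np.float64(0.0012))
0.04 25 [0.5124 0.0149 0.0536]
0.06 64 [0.5124 0.0207 0.0703]
0.08 26 [0.5151 0.0229 0.0893]
0.1 21 [0.5154 0.0226 0.1111]
0.12 20 [0.5136 0.0229 0.1303]
0.14 27 [0.516  0.0225 0.1504]
0.16 26 [0.5152 0.0224 0.1707]
0.18 26 [0.5145 0.0202 0.1911]
```

View pics/p4.png

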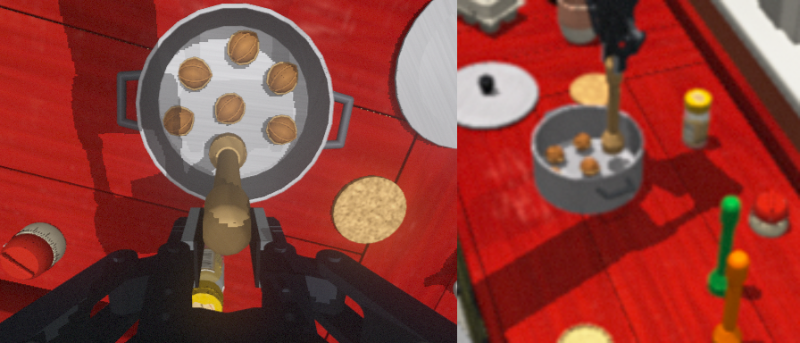

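The foot (228,152 in the left view) hangs upright over the free far side. The nearest nuts are at (230,108) and (282,130).

play_rows([
  [[0,0,0,-0.045,0,0.12,8],[0,0,0,0,0,0.12,8],[0,0,0,0,0,0.08,8],[0,0,0,0,0,0,8],[0,0,0,0,0,0,8]],
])

```text
time: 8.68
tool_pos: [0.5268, 0.0307, 0.1478]
tcp_rot: [0.0, -3.139, -0.0]
wrist_force: [0.6, -0.1, -0.3]
width: 0.281
grip_force: 79.1
```

play_rows([
  [[0,0,0,0,0,0,8],[0,0,0,0,0,0,8]],
])

```text
time: 8.85
tool_pos: [0.5281, 0.0307, 0.1494]
tcp_rot: [-0.001, 3.141, -0.0]
wrist_force: [-0.1, 0.1, -1.0]
width: 0.28
grip_force: 79.1
```

play_rows([
  [[0,0,0,0.025,-0.01,0.05,8],[0,0,0,0,0,0,8],[0,0,0,0.011,-0.053,0,8],[0,0,0,0.011,-0.053,0,8],[0,0,0,0.044,-0.099,0,8]],
])

```text
time: 9.27
tool_pos: [0.5189, 0.009, 0.1441]
tcp_rot: [-0.002, 3.141, 0.0]
wrist_force: [0.0, 0.3, -1.3]
width: 0.28
grip_force: 79.1
```

play_rows([
  [[0,0,0,0.064,-0.088,0,8],[0,0,0,0.081,-0.073,0,8],[0,0,0,0.094,-0.054,0,8],[0,0,0,0.103,-0.034,0,8],[0,0,0,0.108,-0.011,0,8]],
])

```text
time: 9.68
tool_pos: [0.4723, -0.0176, 0.1439]
tcp_rot: [0.001, 3.142, -0.0]
wrist_force: [0.4, -0.4, -1.5]
width: 0.284
grip_force: 79.1
```

play_rows([
  [[0,0,0,0.108,0.011,0,8],[0,0,0,0.103,0.034,0,8],[0,0,0,0.094,0.054,0,8],[0,0,0,0.081,0.073,0,8],[0,0,0,0.064,0.088,0,8]],
])

```text
time: 10.1
tool_pos: [0.4282, 0.0099, 0.1443]
tcp_rot: [-0.0, 3.14, 0.0]
wrist_force: [1.8, -0.4, -0.9]
width: 0.278
grip_force: 79.1
```

play_rows([
  [[0,0,0,0.044,0.099,0,8],[0,0,0,0.023,0.106,0,8],[0,0,0,0,0.109,0,8],[0,0,0,-0.023,0.106,0,8],[0,0,0,-0.044,0.099,0,8]],
])

```text
time: 10.52
tool_pos: [0.4288, 0.0621, 0.1441]
tcp_rot: [-0.002, 3.141, -0.001]
wrist_force: [1.9, -2.1, -0.7]
width: 0.281
grip_force: 79.1
```

play_rows([
  [[0,0,0,-0.064,0.088,0,8],[0,0,0,-0.081,0.073,0,8],[0,0,0,-0.094,0.054,0,8],[0,0,0,-0.103,0.034,0,8],[0,0,0,-0.108,0.011,0,8]],
])

```text
time: 10.93
tool_pos: [0.4734, 0.0868, 0.1432]
tcp_rot: [0.002, -3.138, 0.003]
wrist_force: [-1.5, -5.8, 0.4]
width: 0.284
grip_force: 79.8
```

play_rows([
  [[0,0,0,-0.108,-0.011,0,8],[0,0,0,-0.103,-0.034,0,8],[0,0,0,-0.094,-0.054,0,8],[0,0,0,-0.081,-0.073,0,8],[0,0,0,-0.064,-0.088,0,8]],
])

```text
time: 11.35
tool_pos: [0.5192, 0.061, 0.1436]
tcp_rot: [-0.001, -3.141, -0.003]
wrist_force: [-1.4, -0.1, -0.7]
width: 0.281
grip_force: 79.1
```

```bash
python3 - <<'E'
from workcell import bot, vision
from h import *
s=bot.read_state(); print(np.array(s["tool_pos"]).round(4),s["wrist_force"])
c=vision.read_camera("top")
P=cloud(c);hsv=cv2.cvtColor(c["image"],cv2.COLOR_RGB2HSV)
m=(np.hypot(P[...,0]-.473,P[...,1]-.034)<.11)&(abs(P[...,2]-.078)<.006)&(hsv[...,1]<70)
print("rim",m.sum(),circ(P[m]))
c=vision.read_camera("scene")
P=cloud(c);hsv=cv2.cvtColor(c["image"],cv2.COLOR_RGB2HSV)
m=(np.hypot(P[...,0]-.473,P[...,1]-.034)<.11)&(abs(P[...,2]-.078)<.006)&(hsv[...,1]<70)
print("rim",m.sum(),circ(P[m]))
E
```

```text
[0.5192 0.061  0.1436] [-1.44110086 -0.13886702 -0.68203347]
rim 47 (array([0.4739, 0.0401, 0.0894]), np.float64(0.0011))
rim 228 (array([0.4724, 0.0398, 0.0891]), np.float64(0.0014))
```

The pot has crept about 5 mm towards +y, where a nut wedged. For the second turn I'll use a larger radius so that nuts cannot wedge outside the foot, and watch the force.

play_rows([
  [[0,0,0,-0.11,-0.09,0,8],[0,0,0,-0.013,-0.121,0,8],[0,0,0,0.013,-0.121,0,8],[0,0,0,0.037,-0.115,0,8],[0,0,0,0.061,-0.105,0,8]],
])

```text
time: 11.87
tool_pos: [0.5199, 0.0045, 0.1442]
tcp_rot: [0.001, 3.14, 0.0]
wrist_force: [-0.8, -0.1, -1.3]
width: 0.281
grip_force: 79.2
```

play_rows([
  [[0,0,0,0.081,-0.09,0,8],[0,0,0,0.098,-0.071,0,8],[0,0,0,0.111,-0.049,0,8],[0,0,0,0.119,-0.025,0,8],[0,0,0,0.121,0,0,8]],
])

```text
time: 12.28
tool_pos: [0.4651, -0.018, 0.1438]
tcp_rot: [-0.001, -3.141, -0.0]
wrist_force: [-0.5, 0.1, -1.1]
width: 0.277
grip_force: 79.2
```

```bash
cat > chk.py <<'E'
from workcell import bot, vision
from h import *
s=bot.read_state(); print(np.array(s["tool_pos"]).round(4),np.round(s["wrist_force"],1))
for n in("wrist","scene","top"):
    c=vision.read_camera(n); np.savez(f"pics/last_{n}.npz",**c)
    P=cloud(c);hsv=cv2.cvtColor(c["image"],cv2.COLOR_RGB2HSV)
    m=(np.hypot(P[...,0]-.473,P[...,1]-.037)<.12)&(abs(P[...,2]-.078)<.006)&(hsv[...,1]<70)
    if m.sum()>20: print(n,"rim",m.sum(),circ(P[m]))
    v,u=np.mgrid[:384,:512];X=onz(c,u,v,.022)
    m=(hsv[...,0]>5)&(hsv[...,0]<20)&(hsv[...,1]>110)&(np.hypot(X[...,0]-.473,X[...,1]-.036)<.09)&(P[...,2]<.045)
    k,l,st,ce=cv2.connectedComponentsWithStats(m.astype(np.uint8))
    a=60 if n=="wrist" else 15
    print(n,"nuts rel",[(onz(c,*ce[i],.022)[:2]-[.473,.04]).round(3).tolist()+[int(st[i,4])] for i in range(1,k) if st[i,4]>a])
E
python3 chk.py
```

```text
[ 0.4651 -0.018   0.1438] [-0.5  0.1 -1.1]
wrist rim 4032 (array([0.474 , 0.041 , 0.0889]), np.float64(0.0009))
wrist nuts rel [[-0.079, 0.01, 123], [-0.066, 0.004, 644], [-0.057, 0.05, 474], [-0.053, 0.036, 321], [-0.02, 0.07, 853], [0.002, -0.011, 534], [0.03, 0.069, 486], [0.076, 0.009, 293], [0.069, 0.019, 63]]
scene rim 220 (array([0.4726, 0.0398, 0.0894]), np.float64(0.0014))
scene nuts rel [[0.025, 0.065, 41], [-0.028, 0.061, 80], [0.073, 0.006, 48], [-0.004, -0.007, 20]]
top rim 73 (array([0.4742, 0.0397, 0.09  ]), np.float64(0.001))
top nuts rel [[0.028, 0.07, 32], [-0.019, 0.069, 34]]
```

play_rows([
  [[0,0,0,0.06,0.01,0,8],[0,0,0,0.059,0.015,0,8],[0,0,0,0.056,0.022,0,8],[0,0,0,0.055,0.027,0,8],[0,0,0,0.05,0.034,0,8]],
])

```text
time: 12.85
tool_pos: [0.4384, -0.0064, 0.1439]
tcp_rot: [-0.001, 3.141, 0.0]
wrist_force: [0.4, 0.4, -0.8]
width: 0.28
grip_force: 79.2
```

play_rows([
  [[0,0,0,0.048,0.037,0,8],[0,0,0,0.042,0.043,0,8],[0,0,0,0.039,0.047,0,8],[0,0,0,0.032,0.051,0,8],[0,0,0,0.029,0.054,0,8]],
])

```text
time: 13.27
tool_pos: [0.4195, 0.0168, 0.1439]
tcp_rot: [-0.0, 3.141, -0.0]
wrist_force: [1.2, -0.4, -0.5]
width: 0.283
grip_force: 79.2
```

play_rows([
  [[0,0,0,0.02,0.057,0,8],[0,0,0,0.017,0.058,0,8],[0,0,0,0.008,0.06,0,8],[0,0,0,0.005,0.061,0,8],[0,0,0,-0.005,0.061,0,8]],
])

```text
time: 13.68
tool_pos: [0.415, 0.0466, 0.1438]
tcp_rot: [0.001, -3.141, 0.0]
wrist_force: [0.3, -1.2, -1.3]
width: 0.279
grip_force: 79.2
```

```bash
python3 chk.py
```

```text
[0.415  0.0466 0.1438] [ 0.3 -1.2 -1.3]
wrist rim 3150 (array([0.4732, 0.0415, 0.0888]), np.float64(0.001))
wrist nuts rel [[-0.046, 0.05, 1399], [-0.002, 0.073, 772], [-0.004, -0.023, 65], [0.03, 0.073, 179], [0.074, 0.007, 538]]
scene rim 222 (array([0.4724, 0.0396, 0.089 ]), np.float64(0.0014))
scene nuts rel [[0.014, 0.067, 79], [0.072, 0.006, 47], [0.001, -0.012, 41]]
top rim 41 (array([0.4738, 0.0401, 0.0888]), np.float64(0.0009))
top nuts rel [[-0.04, 0.054, 59]]
```

Pot steady, so I continue at the same pace.

play_rows([
  [[0,0,0,-0.008,0.06,0,8],[0,0,0,-0.017,0.058,0,8],[0,0,0,-0.02,0.057,0,8],[0,0,0,-0.029,0.054,0,8],[0,0,0,-0.032,0.051,0,8]],
])

```text
time: 14.25
tool_pos: [0.426, 0.0746, 0.1438]
tcp_rot: [0.0, -3.141, -0.0]
wrist_force: [0.4, -0.5, -0.7]
width: 0.283
grip_force: 79.2
```

play_rows([
  [[0,0,0,-0.039,0.047,0,8],[0,0,0,-0.042,0.043,0,8],[0,0,0,-0.048,0.037,0,8],[0,0,0,-0.05,0.034,0,8],[0,0,0,-0.055,0.027,0,8]],
])

```text
time: 14.67
tool_pos: [0.4497, 0.0933, 0.1438]
tcp_rot: [0.001, -3.142, -0.0]
wrist_force: [0.1, 0.3, -0.3]
width: 0.282
grip_force: 79.2
```

```bash
python3 chk.py
```

```text
[0.4497 0.0933 0.1438] [ 0.1  0.3 -0.3]
wrist rim 3870 (array([0.4736, 0.0419, 0.0888]), np.float64(0.0009))
wrist nuts rel [[-0.004, 0.073, 960], [0.004, -0.015, 368], [0.068, -0.018, 222]]
scene rim 227 (array([0.4724, 0.0397, 0.0892]), np.float64(0.0014))
scene nuts rel [[0.028, 0.037, 280], [0.002, -0.011, 42]]
top rim 63 (array([0.4737, 0.0406, 0.0891]), np.float64(0.001))
top nuts rel [[0.071, -0.017, 23]]
```

play_rows([
  [[0,0,0,-0.056,0.022,0,8],[0,0,0,-0.059,0.015,0,8],[0,0,0,-0.06,0.01,0,8],[0,0,0,-0.061,0,0,8],[0,0,0,-0.06,0,0,8]],
])

```text
time: 15.23
tool_pos: [0.4794, 0.0975, 0.1438]
tcp_rot: [0.0, -3.141, 0.0]
wrist_force: [-0.6, -0.2, -1.0]
width: 0.28
grip_force: 79.2
```

play_rows([
  [[0,0,0,-0.06,-0.01,0,8],[0,0,0,-0.059,-0.015,0,8],[0,0,0,-0.056,-0.022,0,8],[0,0,0,-0.055,-0.027,0,8],[0,0,0,-0.05,-0.034,0,8]],
])

```text
time: 15.65
tool_pos: [0.5069, 0.0861, 0.1436]
tcp_rot: [0.001, -3.14, 0.001]
wrist_force: [-1.9, -1.0, -0.7]
width: 0.28
grip_force: 79.5
```

play_rows([
  [[0,0,0,-0.048,-0.037,0,8],[0,0,0,-0.042,-0.043,0,8],[0,0,0,-0.039,-0.047,0,8],[0,0,0,-0.032,-0.051,0,8],[0,0,0,-0.029,-0.054,0,8]],
])

```text
time: 16.07
tool_pos: [0.5264, 0.0634, 0.144]
tcp_rot: [0.0, 3.141, 0.002]
wrist_force: [-1.8, 0.4, -1.2]
width: 0.281
grip_force: 79.3
```

play_rows([
  [[0,0,0,-0.02,-0.057,0,8],[0,0,0,-0.017,-0.058,0,8],[0,0,0,-0.008,-0.06,0,8],[0,0,0,-0.005,-0.061,0,8],[0,0,0,0.005,-0.061,0,8]],
])

```text
time: 16.48
tool_pos: [0.5305, 0.0335, 0.1439]
tcp_rot: [-0.0, 3.141, 0.001]
wrist_force: [-1.5, -0.1, -1.3]
width: 0.28
grip_force: 79.2
```

```bash
python3 chk.py
```

```text
[0.5305 0.0335 0.1439] [-1.5 -0.1 -1.3]
wrist rim 4923 (array([0.4744, 0.0415, 0.0886]), np.float64(0.0009))
wrist nuts rel [[-0.001, -0.013, 622], [0.022, -0.068, 711], [0.056, -0.044, 1387], [0.049, 0.056, 716], [0.072, 0.017, 656]]
scene rim 232 (array([0.4724, 0.0396, 0.0892]), np.float64(0.0013))
scene nuts rel [[0.047, 0.051, 43], [0.038, -0.011, 184]]
top rim 25 (array([0.4731, 0.0406, 0.0893]), np.float64(0.0007))
top nuts rel []
```

play_rows([
  [[0,0,0,0.013,-0.06,0,8],[0,0,0,0.015,-0.058,0,8],[0,0,0,0.018,-0.058,0,8],[0,0,0,0.022,-0.055,0,8],[0,0,0,0,0,0,8]],
])

```text
time: 17.05
tool_pos: [0.5228, 0.0102, 0.1437]
tcp_rot: [-0.001, -3.141, -0.001]
wrist_force: [-2.3, 2.3, -1.3]
width: 0.279
grip_force: 79.4
```

play_rows([
  [[0,0,0,0.02,0.02,-0.1,8],[0,0,0,0,0,-0.15,8],[0,0,0,0,0,-0.25,8],[0,0,0,0,0,-0.25,8],[0,0,0,0,0,-0.25,8]],
])

```text
time: 17.47
tool_pos: [0.522, 0.0123, 0.246]
tcp_rot: [-0.001, 3.14, -0.002]
wrist_force: [1.4, -0.4, -0.9]
width: 0.278
grip_force: 79.3
```

play_rows([
  [[0,0,0,0,0,-0.1,8],[0,0,0,0,0,0,8],[0,0,0,0,0,0,8]],
])

```text
time: 17.72
tool_pos: [0.522, 0.0126, 0.2544]
tcp_rot: [-0.001, 3.14, -0.001]
wrist_force: [-0.3, -0.5, -1.4]
width: 0.279
grip_force: 79.3
```

```bash
python3 chk.py
```

```text
[0.522  0.0126 0.2544] [-0.3 -0.5 -1.4]
wrist rim 2671 (array([0.4744, 0.0413, 0.0888]), np.float64(0.001))
wrist nuts rel [[-0.035, -0.016, 117], [-0.022, -0.011, 255], [-0.006, -0.075, 125], [0.006, -0.066, 352], [0.047, -0.063, 211], [0.049, 0.056, 388], [0.07, 0.009, 169], [0.074, 0.022, 208]]
scene rim 231 (array([0.4726, 0.0397, 0.0895]), np.float64(0.0014))
scene nuts rel [[0.047, 0.051, 44], [0.072, 0.014, 43], [0.068, -0.021, 28], [-0.02, -0.006, 19]]
top rim 21 (array([0.476 , 0.0345, 0.0953]), np.float64(0.0008))
top nuts rel []
```

play_rows([
  [[0,0,0,-0.05,0.12,0,8],[0,0,0,-0.1,0.24,0,8],[0,0,0,-0.1,0.24,0,8],[0,0,0,-0.1,0.24,0,8],[0,0,0,-0.1,0.24,0,8]],
])

```text
time: 18.28
tool_pos: [0.5663, 0.1224, 0.2522]
tcp_rot: [-0.0, -3.139, 0.0]
wrist_force: [0.9, -0.6, -0.9]
width: 0.284
grip_force: 79.4
```

play_rows([
  [[0,0,0,-0.1,0.24,0,8],[0,0,0,-0.1,0.24,0,8],[0,0,0,-0.1,0.24,0,8],[0,0,0,-0.075,0.19,0,8],[0,0,0,0,0,0,8]],
])

```text
time: 18.7
tool_pos: [0.6043, 0.2161, 0.2515]
tcp_rot: [0.005, -3.139, -0.002]
wrist_force: [-0.4, -0.1, -1.4]
width: 0.276
grip_force: 79.3
```

play_rows([
  [[0,0,0,0,0,0.1,8],[0,0,0,0,0,0.2,8],[0,0,0,0,0,0.2,8],[0,0,0,0,0,0.1,8],[0,0,0,0,0,0,8]],
])

```text
time: 19.12
tool_pos: [0.6009, 0.2102, 0.1889]
tcp_rot: [-0.001, -3.134, 0.004]
wrist_force: [-0.0, -0.0, -0.6]
width: 0.281
grip_force: 79.4
```

```bash
python3 - <<'E'
from workcell import bot, vision
from h import *
s=bot.read_state(); print(np.array(s["tool_pos"]).round(4),np.array(s["tcp_rot"]).round(3))
a=[]
for n in("wrist","scene"):
    c=vision.read_camera(n);P=cloud(c);hsv=cv2.cvtColor(c["image"],cv2.COLOR_RGB2HSV)
    o=-c["R"].T@c["t"]
    w=(hsv[...,0]>8)&(hsv[...,0]<26)&(hsv[...,1]>60)&(hsv[...,1]<190)&(np.hypot(P[...,0]-.6045,P[...,1]-.2115)<.035)
    for zl,zh,r in((.05,.068,.02),(.09,.13,.01),(.14,.19,.01)):
        q=P[w&(P[...,2]>zl)&(P[...,2]<zh)]
        if len(q)<6: print(zl,len(q));continue
        v=(q.mean(0)-o)[:2];v/=np.linalg.norm(v)
        f=least_squares(lambda b:np.hypot(q[:,0]-b[0],q[:,1]-b[1])-r,q.mean(0)[:2]+v*r,loss="soft_l1",f_scale=.003)
        print(n,zl,len(q),f.x.round(4),abs(f.fun).mean().round(4))
    q=P[w&(P[...,2]>.03)];print("zmin",np.percentile(q[:,2],[1,5]).round(4))
    v,u=np.mgrid[:384,:512];X=onz(c,u,v,.008)
    m=(hsv[...,0]>8)&(hsv[...,0]<26)&(abs(P[...,2]-.008)<.008)&(np.hypot(X[...,0]-.6045,X[...,1]-.2115)<.065)&(hsv[...,1]<200)
    h=cv2.convexHull(np.argwhere(m)[:,::-1].astype(np.int32))[:,0];print(n,"coaster",circ(onz(c,h[:,0],h[:,1],.008)))
    a.append(c["image"][:,:,::-1] if n=="wrist" else cv2.resize(c["image"][:,:,::-1][100:260,180:340],(384,384)))
cv2.imwrite("pics/p5.png",cv2.resize(np.hstack(a),(800,343)))
E
```

```text
[0.6009 0.2102 0.1889] [-1.000e-03 -3.134e+00  4.000e-03]
0.05 0
wrist 0.09 504 [0.5833 0.2084] 0.0016
wrist 0.14 870 [0.5918 0.2087] 0.0014
zmin [0.0774 0.0907]
wrist coaster (array([0.6054, 0.2125, 0.0465]), np.float64(0.0001))
0.05 3
scene 0.09 45 [0.5831 0.2083] 0.002
scene 0.14 63 [0.5913 0.2087] 0.0025
zmin [0.0645 0.079 ]
scene coaster (array([0.6039, 0.2095, 0.0478]), np.float64(0.0007))
```

View pics/p5.png

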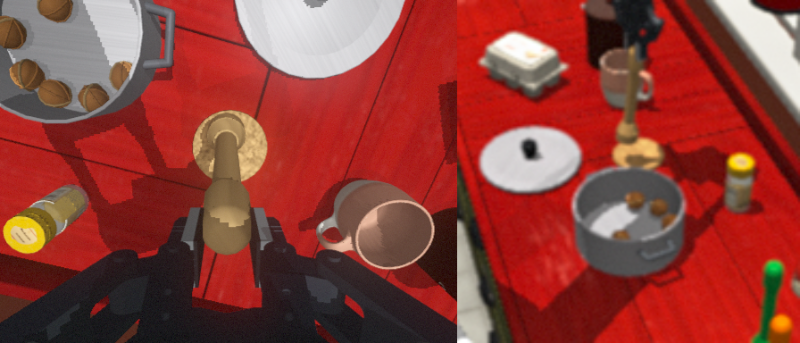

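The foot at (225,130) has swung toward the robot: the axis leans about 0.155 rad in x and is fine in y. I'll tilt the tool by that amount and re-measure.

play_rows([
  [[0,-0.11,0,0,0,0,8],[0,-0.1,0,0,0,0,8],[0,-0.1,0,0,0,0,8],[0,0,0,0,0,0,8],[0,0,0,0,0,0,8]],
])

```text
time: 19.63
tool_pos: [0.604, 0.2119, 0.1957]
tcp_rot: [-0.001, 2.985, 0.001]
wrist_force: [-0.3, 0.5, -1.4]
width: 0.281
grip_force: 79.4
```

```bash
cat > st.py <<'E'
from workcell import bot, vision
from h import *
s=bot.read_state(); print(np.array(s["tool_pos"]).round(4),np.array(s["tcp_rot"]).round(3),np.round(s["wrist_force"],1))
for n in("wrist","scene"):
    c=vision.read_camera(n);P=cloud(c);hsv=cv2.cvtColor(c["image"],cv2.COLOR_RGB2HSV);np.savez(f"pics/last_{n}.npz",**c)
    o=-c["R"].T@c["t"]
    w=(hsv[...,0]>8)&(hsv[...,0]<26)&(hsv[...,1]>60)&(hsv[...,1]<190)&(np.hypot(P[...,0]-.6,P[...,1]-.2105)<.045)
    for zl,zh,r in((.045,.065,.02),(.08,.1,.01),(.1,.12,.01),(.12,.14,.01),(.14,.16,.01),(.16,.18,.01)):
        q=P[w&(P[...,2]>zl)&(P[...,2]<zh)]
        if len(q)<6: continue
        v=(q.mean(0)-o)[:2];v/=np.linalg.norm(v)
        f=least_squares(lambda b:np.hypot(q[:,0]-b[0],q[:,1]-b[1])-r,q.mean(0)[:2]+v*r,loss="soft_l1",f_scale=.003)
        print(n,zl,len(q),f.x.round(4),abs(f.fun).mean().round(4))
    q=P[w&(P[...,2]>.014)];print("zmin",np.percentile(q[:,2],[1,3,5]).round(4))
E
python3 st.py
```

```text
[0.604  0.2119 0.1957] [-1.000e-03  2.985e+00  1.000e-03] [-0.3  0.5 -1.4]
wrist 0.045 36 [0.6024 0.21  ] 0.0002
wrist 0.08 821 [0.5968 0.2101] 0.0035
wrist 0.1 167 [0.6007 0.2102] 0.0002
wrist 0.12 218 [0.6001 0.2103] 0.0002
wrist 0.14 262 [0.5995 0.2104] 0.0002
wrist 0.16 333 [0.5989 0.2105] 0.0002
zmin [0.0684 0.0782 0.0814]
scene 0.045 10 [0.6023 0.2134] 0.0013
scene 0.08 50 [0.595  0.2032] 0.004
scene 0.1 21 [0.6007 0.2109] 0.0019
scene 0.12 24 [0.5989 0.2115] 0.0019
scene 0.14 23 [0.5981 0.2106] 0.0016
scene 0.16 22 [0.5981 0.2101] 0.0016
zmin [0.0426 0.0617 0.0659]
```

play_rows([
  [[0,0.06,0,-0.06,0.02,0.008,8],[0,0,0,0.012,0,0.1,8],[0,0,0,0.019,0,0.15,8],[0,0,0,0.015,0,0.12,8],[0,0,0,0,0,0,8]],
])

```text
time: 20.15
tool_pos: [0.6077, 0.2127, 0.1521]
tcp_rot: [0.0, 3.023, -0.003]
wrist_force: [-1.3, -0.2, -1.6]
width: 0.28
grip_force: 79.4
```

play_rows([
  [[0,0,0,0,0,0,8],[0,0,0,0,0,0,8]],
])

```text
time: 20.32
tool_pos: [0.6102, 0.2137, 0.1567]
tcp_rot: [-0.0, 3.017, -0.0]
wrist_force: [-0.5, -0.3, -0.5]
width: 0.283
grip_force: 79.4
```

```bash
python3 st.py
```

```text
[0.6102 0.2137 0.1567] [-0.     3.017 -0.   ] [-0.5 -0.3 -0.5]
wrist 0.045 678 [0.6118 0.2119] 0.0028
wrist 0.08 207 [0.604  0.2121] 0.0001
wrist 0.1 259 [0.604  0.2122] 0.0001
wrist 0.12 333 [0.604  0.2123] 0.0002
wrist 0.14 418 [0.6041 0.2124] 0.0002
wrist 0.16 447 [0.6    0.2127] 0.0008
zmin [0.0297 0.0397 0.0428]
scene 0.045 38 [0.6068 0.2187] 0.0029
scene 0.08 13 [0.5976 0.2133] 0.0021
scene 0.1 20 [0.6037 0.2124] 0.0015
scene 0.12 19 [0.6049 0.2112] 0.002
scene 0.14 22 [0.6045 0.2119] 0.0018
scene 0.16 24 [0.6011 0.2108] 0.0021
zmin [0.0201 0.0233 0.0276]
```

play_rows([
  [[0,0,0,0.005,0,0.04,8],[0,0,0,0.005,0,0.04,8],[0,0,0,0,0,0,8],[0,0,0,0,0,0,8]],
])

```text
time: 20.75
tool_pos: [0.6097, 0.2137, 0.1482]
tcp_rot: [-0.0, 3.017, -0.0]
wrist_force: [0.1, 0.0, -1.1]
width: 0.28
grip_force: 79.4
```

play_rows([
  [[0,0,0,0.0025,0,0.02,8],[0,0,0,0,0,0,8],[0,0,0,0,0,0,8]],
])

```text
time: 21.0
tool_pos: [0.61, 0.2137, 0.1465]
tcp_rot: [-0.0, 3.017, -0.0]
wrist_force: [0.2, 0.4, -1.4]
width: 0.282
grip_force: 79.4
```

play_rows([
  [[0,0,0,0.0025,0,0.015,8],[0,0,0,0,0,0,8],[0,0,0,0,0,0,8]],
])

```text
time: 21.25
tool_pos: [0.61, 0.2138, 0.1451]
tcp_rot: [-0.0, 3.017, 0.0]
wrist_force: [-0.2, 0.5, -1.0]
width: 0.276
grip_force: 79.4
```

play_rows([
  [[0,0,0,0.002,0,0.012,8],[0,0,0,0,0,0,8],[0,0,0,0,0,0,8]],
])

```text
time: 21.5
tool_pos: [0.6108, 0.2139, 0.145]
tcp_rot: [-0.0, 3.015, 0.001]
wrist_force: [0.1, 0.2, 3.5]
width: 0.284
grip_force: 80.0
```

play_rows([
  [[0,0,0,0,0,0,32],[0,0,0,0,0,0,40],[0,0,0,0,0,0,50],[0,0,0,0,0,0,55],[0,0,0,0,0,0,60]],
])

```text
time: 21.92
tool_pos: [0.6097, 0.2137, 0.1435]
tcp_rot: [-0.0, 3.017, -0.0]
wrist_force: [-0.6, -0.1, 0.4]
width: 0.702
grip_force: 0.0
```

play_rows([
  [[0,0,0,0,0,-0.1,60],[0,0,0,0,0,-0.2,60],[0,0,0,0,0,-0.2,60],[0,0,0,0,0,-0.2,60],[0,0,0,0,0,-0.2,60]],
])

```text
time: 22.33
tool_pos: [0.5986, 0.2138, 0.2349]
tcp_rot: [-0.0, 3.016, 0.0]
wrist_force: [0.6, 0.5, 1.1]
width: 0.696
grip_force: 0.0
```

```bash
python3 st.py; python3 chk.py; python3 - <<'E'
from h import *
c=load("last_scene");P=cloud(c);m=(np.hypot(P[...,0]-.426,P[...,1]-.305)<.04)&(P[...,2]>.03)&(P[...,2]<.06)
q=P[m];o=-c["R"].T@c["t"];v=(q.mean(0)-o)[:2];v/=np.linalg.norm(v)
q=q[(q[:,2]<.046)&(q[:,2]>.028)]
f=least_squares(lambda b:np.hypot(q[:,0]-b[0],q[:,1]-b[1])-.015,q.mean(0)[:2]+v*.015);print("knob scene",f.x.round(4),abs(f.fun).mean())
E
```

```text
[0.5986 0.2138 0.2349] [-0.     3.016  0.   ] [0.6 0.5 1.1]
wrist 0.045 153 [0.6158 0.2118] 0.0016
wrist 0.08 108 [0.6048 0.2121] 0.0001
wrist 0.1 130 [0.6048 0.2122] 0.0001
wrist 0.12 150 [0.6048 0.2122] 0.0001
wrist 0.14 70 [0.604 0.212] 0.0013
wrist 0.16 297 [0.6005 0.2124] 0.0007
zmin [0.0195 0.0277 0.0299]
scene 0.045 22 [0.6105 0.221 ] 0.0033
scene 0.08 17 [0.6025 0.2123] 0.0022
scene 0.1 21 [0.6037 0.2124] 0.0026
scene 0.12 26 [0.603  0.2114] 0.0011
scene 0.14 23 [0.6032 0.2114] 0.0016
scene 0.16 31 [0.6003 0.2087] 0.0028
zmin [0.0149 0.0169 0.0197]
[0.6013 0.2148 0.2392] [0.6 0.8 0. ]
wrist rim 1420 (array([0.4744, 0.0429, 0.0892]), np.float64(0.001))
wrist nuts rel [[0.004, -0.068, 820], [0.055, -0.043, 1597], [0.046, 0.051, 500], [0.072, 0.016, 619]]
scene rim 247 (array([0.4727, 0.0397, 0.0895]), np.float64(0.0015))
scene nuts rel [[0.047, 0.051, 43], [0.072, 0.014, 44], [0.067, -0.021, 25], [-0.019, -0.007, 18]]
top rim 154 (array([0.474 , 0.0407, 0.0895]), np.float64(0.0013))
top nuts rel [[0.073, 0.017, 33], [0.057, -0.042, 79], [0.05, 0.055, 31], [0.002, -0.068, 33], [-0.025, -0.013, 29]]
knob scene [0.4303 0.3094] 0.002467596519307639
```

The stirrer stands upright at (0.605, 0.212) on the coaster. Next I level the tool and head for the lid.

play_rows([
  [[0,0,0,0,0,-0.2,60],[0,0.13,0,0,0,0,60],[0,0.12,0,0,0,0,60],[0,0,0,0.1,0.05,0,60],[0,0,0,0.2,0.11,0,60]],
])

```text
time: 23.0
tool_pos: [0.5672, 0.2284, 0.2501]
tcp_rot: [-0.004, -3.139, 0.003]
wrist_force: [-1.1, 0.2, -0.2]
width: 0.701
grip_force: 0.0
```

play_rows([
  [[0,0,0,0.25,0.135,0,60],[0,0,0,0.25,0.135,0,60],[0,0,0,0.25,0.135,0,60],[0,0,0,0.25,0.135,0,60],[0,0,0,0.25,0.135,0,60]],
])

```text
time: 23.42
tool_pos: [0.4388, 0.2971, 0.251]
tcp_rot: [-0.0, -3.139, 0.002]
wrist_force: [0.6, 1.0, 0.8]
width: 0.7
grip_force: 0.0
```

play_rows([
  [[0,0,0,0.15,0.08,0.1,60],[0,0,0,0,0,0.25,60],[0,0,0,0,0,0.25,60],[0,0,0,0,0,0,60],[0,0,0,0,0,0,60]],
])

```text
time: 23.83
tool_pos: [0.4239, 0.304, 0.1903]
tcp_rot: [0.001, -3.137, 0.005]
wrist_force: [0.2, -0.6, 0.7]
width: 0.702
grip_force: 0.0
```

```bash
cat > lid.py <<'E'
from workcell import bot, vision
from h import *
s=bot.read_state(); print(np.array(s["tool_pos"]).round(4),np.array(s["tcp_rot"]).round(3),np.round(s["wrist_force"],1))
for n in("wrist","scene","top"):
    c=vision.read_camera(n);P=cloud(c);hsv=cv2.cvtColor(c["image"],cv2.COLOR_RGB2HSV);np.savez(f"pics/last_{n}.npz",**c)
    d=np.hypot(P[...,0]-.429,P[...,1]-.307)
    q=P[(d<.03)&(P[...,2]>.04)&(P[...,2]<.053)]
    if len(q)>5: print(n,"knob top",len(q),q.mean(0).round(4),q.min(0).round(3),q.max(0).round(3))
    m=(d<.12)&(P[...,2]>.007)&(P[...,2]<.022)
    h=cv2.convexHull(np.argwhere(m)[:,::-1].astype(np.int32))[:,0];print(n,"flange",m.sum(),circ(onz(c,h[:,0],h[:,1],.013)))
E
python3 lid.py; python3 -c "
import numpy as np,cv2;cv2.imwrite('pics/w6.png',np.load('pics/last_wrist.npz')['image'][:,:,::-1])"
```

```text
[0.4239 0.304  0.1903] [ 1.000e-03 -3.137e+00  5.000e-03] [ 0.2 -0.6  0.7]
wrist knob top 658 [0.4285 0.3091 0.048 ] [0.415 0.295 0.041] [0.444 0.323 0.051]
wrist flange 20760 (array([0.4296, 0.3091, 0.0922]), np.float64(0.0001))
scene knob top 29 [0.4273 0.3031 0.0463] [0.415 0.292 0.04 ] [0.439 0.316 0.053]
scene flange 1032 (array([0.428 , 0.3057, 0.0933]), np.float64(0.0008))
top flange 272 (array([0.445 , 0.2912, 0.0985]), np.float64(0.0015))
```

View pics/w6.png

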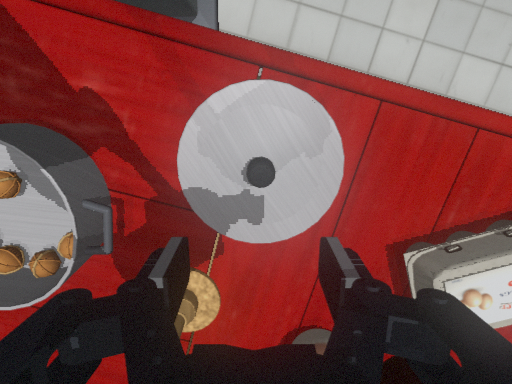

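The knob is at (260,172) in the wrist view, lid centre (0.429, 0.308), and the lid lies clear of the egg box at (460,280).

play_rows([
  [[0,0,0,-0.02,0.03,0.2,60],[0,0,0,0,0,0.25,60],[0,0,0,0,0,0.25,60],[0,0,0,0,0,0.25,60],[0,0,0,0,0,0.15,60]],
])

```text
time: 24.4
tool_pos: [0.4284, 0.308, 0.0821]
tcp_rot: [-0.001, -3.141, 0.0]
wrist_force: [0.0, -0.7, 0.0]
width: 0.704
grip_force: 0.0
```

play_rows([
  [[0,0,0,0,0,0,60],[0,0,0,0,0,0,60],[0,0,0,0,0,0,60],[0,0,0,0,0,0,60]],
])

```text
time: 24.73
tool_pos: [0.43, 0.3093, 0.0854]
tcp_rot: [-0.0, 3.138, 0.003]
wrist_force: [-0.7, 0.1, 0.6]
width: 0.704
grip_force: 0.0
```

```bash
python3 lid.py
```

```text
[0.43   0.3093 0.0854] [-0.000e+00  3.138e+00  3.000e-03] [-0.7  0.1  0.6]
wrist knob top 1351 [0.4279 0.3093 0.048 ] [0.415 0.295 0.04 ] [0.444 0.324 0.051]
wrist flange 38571 (array([0.4295, 0.3092, 0.0921]), np.float64(0.0001))
scene knob top 29 [0.4272 0.3053 0.0455] [0.413 0.296 0.041] [0.44  0.323 0.052]
scene flange 1033 (array([0.4276, 0.3062, 0.093 ]), np.float64(0.0006))
top flange 250 (array([0.4452, 0.2915, 0.0903]), np.float64(0.0046))
```

play_rows([
  [[0,0,0,0,0,0.15,60],[0,0,0,0,0,0.2,60],[0,0,0,0,0,0.2,60],[0,0,0,0,0,0.08,60],[0,0,0,0,0,0,60]],
])

```text
time: 25.3
tool_pos: [0.4265, 0.3071, 0.0182]
tcp_rot: [0.0, -3.138, 0.004]
wrist_force: [0.0, 0.4, 0.4]
width: 0.703
grip_force: 0.0
```

play_rows([
  [[0,0,0,0,0,0,60],[0,0,0,0,0,0,60],[0,0,0,0,0,0,60]],
])

```text
time: 25.55
tool_pos: [0.4294, 0.309, 0.0216]
tcp_rot: [-0.0, 3.139, 0.002]
wrist_force: [0.8, 0.1, -0.1]
width: 0.706
grip_force: 0.0
```

play_rows([
  [[0,0,0,0,0,0.05,60],[0,0,0,0,0,0,60],[0,0,0,0,0,0,8],[0,0,0,0,0,0,8],[0,0,0,0,0,0,8]],
], newtons=110)

```text
time: 25.97
tool_pos: [0.4283, 0.3083, 0.0152]
tcp_rot: [-0.0, 3.141, 0.0]
wrist_force: [-0.7, 0.6, -0.5]
width: 0.281
grip_force: 0.0
```

play_rows([
  [[0,0,0,0,0,0,8],[0,0,0,0,0,0,8],[0,0,0,0,0,0,8],[0,0,0,0,0,0,8],[0,0,0,0,0,0,8]],
])

```text
time: 26.38
tool_pos: [0.4282, 0.3082, 0.0151]
tcp_rot: [0.0, -3.142, 0.0]
wrist_force: [0.1, -0.4, 0.2]
width: 0.095
grip_force: 0.0
```

```bash
python3 lid.py;  python3 -c "
import numpy as np,cv2;a=np.load('pics/last_wrist.npz')['image'][:,:,::-1];b=np.load('pics/last_scene.npz')['image'][:,:,::-1][90:250,150:310]
cv2.imwrite('pics/w7.png',cv2.resize(np.hstack([a,cv2.resize(b,(384,384),interpolation=cv2.INTER_CUBIC)]),(800,343)))"
```

```text
[0.4282 0.3082 0.0151] [ 0.    -3.142  0.   ] [ 0.1 -0.4  0.2]
wrist knob top 1366 [0.4243 0.3089 0.0474] [0.415 0.296 0.04 ] [0.443 0.324 0.053]
wrist flange 56920 (array([0.4291, 0.3093, 0.0918]), np.float64(0.0002))
scene knob top 21 [0.4238 0.301  0.0458] [0.414 0.29  0.04 ] [0.438 0.316 0.053]
scene flange 979 (array([0.4273, 0.3064, 0.0933]), np.float64(0.0002))
top flange 248 (array([0.4183, 0.3105, 0.1052]), np.float64(0.0038))
```

View pics/w7.png

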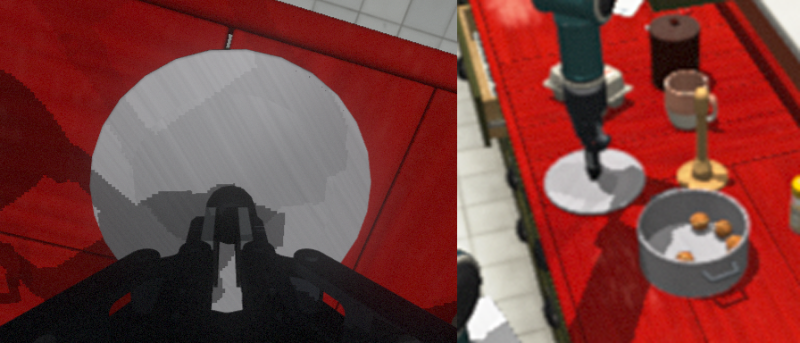

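```bash
python3 - <<'E'
from h import *
c=load("last_wrist");P=cloud(c)
for v in range(200,345,12): print(v,[ (u,P[v,u].round(3).tolist()) for u in(232,240,258,274,282)])
c=load("last_scene");P=cloud(c);d=np.hypot(P[...,0]-.429,P[...,1]-.308);hsv=cv2.cvtColor(c["image"],cv2.COLOR_RGB2HSV)
for a in np.arange(.02,.14,.01):
    m=(d<.06)&(P[...,2]>a)&(P[...,2]<a+.01);print(a.round(2),m.sum(),P[m].mean(0).round(3),P[m].min(0).round(3)[:2],P[m].max(0).round(3)[:2])
E
```

```text
200 [(232, [0.415, 0.295, 0.017]), (240, [0.415, 0.299, 0.016]), (258, [0.415, 0.31, 0.016]), (274, [0.415, 0.319, 0.016]), (282, [0.415, 0.323, 0.016])]
212 [(232, [0.422, 0.295, 0.017]), (240, [0.422, 0.299, 0.017]), (258, [0.415, 0.309, 0.035]), (274, [0.422, 0.319, 0.016]), (282, [0.422, 0.323, 0.016])]
224 [(232, [0.43, 0.295, 0.016]), (240, [0.418, 0.301, 0.045]), (258, [0.417, 0.309, 0.047]), (274, [0.418, 0.317, 0.045]), (282, [0.422, 0.322, 0.035])]
236 [(232, [0.417, 0.298, 0.06]), (240, [0.417, 0.301, 0.06]), (258, [0.422, 0.309, 0.049]), (274, [0.417, 0.316, 0.06]), (282, [0.423, 0.321, 0.047])]
248 [(232, [0.417, 0.298, 0.071]), (240, [0.417, 0.302, 0.072]), (258, [0.429, 0.309, 0.048]), (274, [0.417, 0.316, 0.072]), (282, [0.421, 0.32, 0.064])]
260 [(232, [0.417, 0.299, 0.083]), (240, [0.416, 0.302, 0.083]), (258, [0.435, 0.309, 0.049]), (274, [0.417, 0.315, 0.081]), (282, [0.421, 0.319, 0.074])]
272 [(232, [0.416, 0.3, 0.092]), (240, [0.419, 0.302, 0.088]), (258, [0.442, 0.309, 0.048]), (274, [0.418, 0.315, 0.089]), (282, [0.416, 0.317, 0.092])]
284 [(232, [0.416, 0.3,
[... 854 characters left out ...]
(282, [0.412, 0.314, 0.131])]
0.02 19 [0.418 0.298 0.022] [0.386 0.272] [0.462 0.341]
0.03 14 [0.424 0.299 0.035] [0.414 0.29 ] [0.438 0.312]
0.04 17 [0.423 0.3   0.044] [0.414 0.29 ] [0.438 0.312]
0.05 10 [0.425 0.3   0.055] [0.415 0.291] [0.439 0.316]
0.06 16 [0.423 0.3   0.064] [0.415 0.289] [0.439 0.314]
0.07 11 [0.422 0.295 0.076] [0.415 0.285] [0.431 0.313]
0.08 13 [0.421 0.299 0.084] [0.414 0.284] [0.438 0.321]
0.09 13 [0.419 0.306 0.096] [0.413 0.271] [0.436 0.336]
0.1 22 [0.42  0.293 0.105] [0.412 0.264] [0.44  0.348]
0.11 21 [0.419 0.295 0.116] [0.411 0.26 ] [0.44  0.349]
0.12 30 [0.418 0.29  0.125] [0.407 0.251] [0.435 0.358]
0.13 25 [0.416 0.297 0.134] [0.409 0.248] [0.436 0.359]
```

The fingers closed just above the knob. Depth puts their tips at z≈0.05 while the reported TCP is 0.015, so the real tips sit about 32 mm higher than the reported TCP. I'll open, go lower and check tip height by depth.

play_rows([
  [[0,0,0,0,0,0,60],[0,0,0,0,0,0,60],[0,0,0,0,0,0,60],[0,0,0,0,0,0,60],[0,0,0,0,0,0.08,60]],
])

```text
time: 26.95
tool_pos: [0.4296, 0.3092, 0.0084]
tcp_rot: [-0.0, 3.139, 0.003]
wrist_force: [-0.1, 1.6, -0.7]
width: 0.702
grip_force: 0.0
```

play_rows([
  [[0,0,0,0,0,0.07,50],[0,0,0,0,0,0,50],[0,0,0,0,0,0,50],[0,0,0,0,0,0,50]],
])

```text
time: 27.28
tool_pos: [0.4279, 0.308, -0.0004]
tcp_rot: [0.0, -3.141, 0.001]
wrist_force: [0.8, 0.5, 0.3]
width: 0.584
grip_force: 0.0
```

```bash
cat > tip.py <<'E'
from workcell import bot, vision
from h import *
s=bot.read_state();t=np.array(s["tool_pos"]);print(t.round(4),np.round(s["wrist_force"],1),s["width"])
for n in("wrist","scene"):
    c=vision.read_camera(n);np.savez(f"pics/last_{n}.npz",**c);P=cloud(c)
    for nm,lo,hi in(("L",.018,.06),("R",-.06,-.018)):
        dy=P[...,1]-t[1];m=(abs(P[...,0]-t[0])<.022)&(dy>lo)&(dy<hi)&(P[...,2]>.021)&(P[...,2]<.2)
        q=P[m]
        if len(q)>5: print(n,nm,len(q),"z",np.percentile(q[:,2],[0,1,3,10]).round(4),"y",(np.percentile(q[q[:,2]<.08][:,1],[2,98])-t[1]).round(4) if (q[:,2]<.08).sum()>3 else "", "x",np.percentile(q[:,0],[2,98]).round(3))
E
python3 tip.py
```

```text
[ 4.279e-01  3.080e-01 -4.000e-04] [0.8 0.5 0.3] 0.5836337077909683
wrist L 15819 z [0.0386 0.0462 0.053  0.0711] y [0.0238 0.0368] x [0.41  0.437]
wrist R 16012 z [0.0387 0.0462 0.0533 0.0717] y [-0.039  -0.0259] x [0.41  0.437]
scene L 72 z [0.0392 0.0397 0.0411 0.0453] y [0.0198 0.0304] x [0.409 0.435]
scene R 254 z [0.0212 0.0295 0.0471 0.0629] y [-0.0494 -0.0226] x [0.407 0.444]
```

play_rows([
  [[0,0,0,0,0,0.07,50],[0,0,0,0,0,0.07,50],[0,0,0,0,0,0,50],[0,0,0,0,0,0,20],[0,0,0,0,0,0,20]],
])

```text
time: 27.8
tool_pos: [0.428, 0.3082, -0.014]
tcp_rot: [0.0, -3.141, 0.0]
wrist_force: [-6.4, -3.9, 11.0]
width: 0.319
grip_force: 73.7
```

play_rows([
  [[0,0,0,0,0,0,20],[0,0,0,0,0,0,15],[0,0,0,0,0,0,15],[0,0,0,0,0,0,15],[0,0,0,0,0,0,15]],
])

```text
time: 28.22
tool_pos: [0.4283, 0.3083, -0.0138]
tcp_rot: [-0.0, 3.141, 0.0]
wrist_force: [-1.0, 0.1, 0.8]
width: 0.311
grip_force: 108.7
```

play_rows([
  [[0,0,0,0,0,-0.1,15],[0,0,0,0,0,-0.2,15],[0,0,0,0,0,-0.25,15],[0,0,0,0,0,-0.25,15],[0,0,0,0,0,-0.25,15]],
])

```text
time: 28.63
tool_pos: [0.4276, 0.3078, 0.0921]
tcp_rot: [0.0, -3.141, 0.001]
wrist_force: [0.9, 0.3, -1.8]
width: 0.311
grip_force: 108.6
```

play_rows([
  [[0,0,0,0,0,-0.1,15],[0,0,0,0,0,0,15],[0,0,0,0,0,0,15],[0,0,0,0,0,0,15]],
])

```text
time: 28.97
tool_pos: [0.4269, 0.3074, 0.0993]
tcp_rot: [0.0, -3.139, 0.003]
wrist_force: [-0.3, -0.6, -2.2]
width: 0.31
grip_force: 108.6
```

```bash
cat > held.py <<'E'
import sys
from workcell import bot, vision
from h import *
s=bot.read_state();t=np.array(s["tool_pos"]);print(t.round(4),np.round(s["wrist_force"],1),s["width"],s["grip_force"])
z0=t[2]+.014+.013
for n in("wrist","scene"):
    c=vision.read_camera(n);np.savez(f"pics/last_{n}.npz",**c);P=cloud(c)
    d=np.hypot(P[...,0]-t[0],P[...,1]-t[1])
    m=(d<.1)&(d>.035)&(abs(P[...,2]-z0)<.014); q=P[m]
    A=np.c_[q[:,:2]-t[:2],np.ones(len(q))];k=np.linalg.lstsq(A,q[:,2],rcond=None)[0]
    r=abs(A@k-q[:,2])<.004;k=np.linalg.lstsq(A[r],q[r,2],rcond=None)[0]
    h=cv2.convexHull(np.argwhere(m)[:,::-1].astype(np.int32))[:,0]
    print(n,"lid plane slope x,y,z",k.round(4),r.sum(),len(q),"centre",circ(onz(c,h[:,0],h[:,1],k[2])))
E
python3 held.py
```

```text
[0.4269 0.3074 0.0993] [-0.3 -0.6 -2.2] 0.3096638210086236 108.6228154390119
wrist lid plane slope x,y,z [ 0.0078 -0.0024  0.1269] 62229 62229 centre (array([0.4281, 0.3062, 0.0914]), np.float64(0.0001))
scene lid plane slope x,y,z [ 0.0006 -0.0056  0.1255] 773 877 centre (array([0.4264, 0.303 , 0.0927]), np.float64(0.0004))
```

play_rows([
  [[0,0,0,-0.02,-0.12,0,15],[0,0,0,-0.042,-0.24,0,15],[0,0,0,-0.042,-0.24,0,15],[0,0,0,-0.042,-0.24,0,15],[0,0,0,-0.042,-0.24,0,15]],
])

```text
time: 29.48
tool_pos: [0.4462, 0.1983, 0.0998]
tcp_rot: [0.001, -3.139, 0.002]
wrist_force: [0.3, -0.3, -1.7]
width: 0.312
grip_force: 108.8
```

play_rows([
  [[0,0,0,-0.042,-0.24,0,15],[0,0,0,-0.042,-0.24,0,15],[0,0,0,-0.042,-0.24,0,15],[0,0,0,-0.042,-0.24,0,15],[0,0,0,-0.042,-0.24,0,15]],
])

```text
time: 29.9
tool_pos: [0.4671, 0.0783, 0.1]
tcp_rot: [0.0, -3.14, 0.001]
wrist_force: [0.6, -0.7, -2.9]
width: 0.313
grip_force: 108.8
```

play_rows([
  [[0,0,0,-0.042,-0.24,0,15],[0,0,0,-0.023,-0.115,0,15],[0,0,0,0,0,0,15],[0,0,0,0,0,0,15],[0,0,0,0,0,0,15]],
])

```text
time: 30.32
tool_pos: [0.474, 0.0451, 0.1005]
tcp_rot: [-0.0, -3.14, -0.001]
wrist_force: [-0.6, -0.3, -2.5]
width: 0.311
grip_force: 108.9
```

```bash
python3 held.py
```

```text
[0.474  0.0451 0.1005] [-0.6 -0.3 -2.5] 0.3108834023773798 108.89436965924688
wrist lid plane slope x,y,z [ 0.0092 -0.0005  0.1281] 62256 62256 centre (array([0.4752, 0.044 , 0.0914]), np.float64(0.0001))
scene lid plane slope x,y,z [-0.0005  0.0016  0.1275] 1000 1118 centre (array([0.4738, 0.0417, 0.0928]), np.float64(0.0003))
```

play_rows([
  [[0,0,0,0.01,-0.02,0.1,15],[0,0,0,0,0,0.12,15],[0,0,0,0,0,0.1,15],[0,0,0,0,0,0.04,15],[0,0,0,0,0,0,15]],
])

```text
time: 30.83
tool_pos: [0.4718, 0.043, 0.0631]
tcp_rot: [0.001, -3.138, 0.0]
wrist_force: [0.1, -0.3, -2.8]
width: 0.312
grip_force: 108.9
```

play_rows([
  [[0,0,0,0,0,0.03,15],[0,0,0,0,0,0,15],[0,0,0,0,0,0,15]],
])

```text
time: 31.08
tool_pos: [0.4739, 0.0428, 0.0623]
tcp_rot: [-0.001, 3.141, -0.0]
wrist_force: [-0.1, 1.2, -2.7]
width: 0.311
grip_force: 108.9
```

play_rows([
  [[0,0,0,0,0,0.02,15],[0,0,0,0,0,0,15],[0,0,0,0,0,0,15]],
])

```text
time: 31.33
tool_pos: [0.4737, 0.0427, 0.0602]
tcp_rot: [-0.0, 3.141, 0.0]
wrist_force: [-0.3, -0.5, -2.7]
width: 0.309
grip_force: 108.9
```

play_rows([
  [[0,0,0,0,0,0.02,15],[0,0,0,0,0,0,15],[0,0,0,0,0,0,15]],
])

```text
time: 31.58
tool_pos: [0.4737, 0.0427, 0.0581]
tcp_rot: [-0.0, 3.141, 0.0]
wrist_force: [0.6, 0.4, -2.5]
width: 0.31
grip_force: 108.9
```

```bash
python3 held.py
```

```text
[0.4737 0.0427 0.0581] [ 0.6  0.4 -2.5] 0.3100409160222661 108.94257784355432
wrist lid plane slope x,y,z [ 0.0096 -0.0002  0.0857] 62283 62283 centre (array([0.4749, 0.0416, 0.0914]), np.float64(0.0002))
scene lid plane slope x,y,z [0.0073 0.0069 0.085 ] 963 1190 centre (array([0.4699, 0.0341, 0.0958]), np.float64(0.0013))
```

play_rows([
  [[0,0,0,0,0,0.012,15],[0,0,0,0,0,0,15],[0,0,0,0,0,0,15]],
])

```text
time: 31.93
tool_pos: [0.4737, 0.0427, 0.0581]
tcp_rot: [0.0, -3.141, 0.0]
wrist_force: [-3.3, -0.8, 6.6]
width: 0.31
grip_force: 110.0
```

play_rows([
  [[0,0,0,0,0,0.01,15],[0,0,0,0,0,0,15],[0,0,0,0,0,0,15]],
])

```text
time: 32.18
tool_pos: [0.4737, 0.0427, 0.058]
tcp_rot: [0.0, -3.141, 0.0]
wrist_force: [-7.8, -0.7, 13.8]
width: 0.311
grip_force: 110.9
```

play_rows([
  [[0,0,0,0,0,-0.015,15],[0,0,0,0,0,0,30],[0,0,0,0,0,0,45],[0,0,0,0,0,0,60],[0,0,0,0,0,0,60]],
])

```text
time: 32.6
tool_pos: [0.4737, 0.0427, 0.0573]
tcp_rot: [-0.0, 3.142, 0.0]
wrist_force: [0.4, -0.3, -0.0]
width: 0.705
grip_force: 0.0
```

play_rows([
  [[0,0,0,0,0,0,60],[0,0,0,0,0,-0.1,60],[0,0,0,0,0,-0.2,60],[0,0,0,0,0,-0.25,60],[0,0,0,0,0,-0.25,60]],
])

```text
time: 33.02
tool_pos: [0.4729, 0.0427, 0.1382]
tcp_rot: [0.0, -3.14, 0.0]
wrist_force: [0.2, -0.1, 0.6]
width: 0.701
grip_force: 0.0
```

play_rows([
  [[0,0,0,0.2,0.1,-0.2,60],[0,0,0,0.2,0.15,-0.1,60],[0,0,0,0,0.2,0,60],[0,0,0,0,0,0,60],[0,0,0,0,0,0,60]],
])

```text
time: 33.43
tool_pos: [0.4338, 0.0882, 0.1683]
tcp_rot: [-0.004, 3.14, -0.0]
wrist_force: [-0.0, -0.5, 0.3]
width: 0.701
grip_force: 0.0
```

```bash
python3 - <<'E'
from workcell import bot, vision
from h import *
s=bot.read_state();t=np.array(s["tool_pos"]);print(t.round(4),s["time"])
ims=[]
for n in("wrist","scene"):
    c=vision.read_camera(n);P=cloud(c);d=np.hypot(P[...,0]-.473,P[...,1]-.04)
    m=(d<.1)&(d>.035)&(abs(P[...,2]-.085)<.01);q=P[m]
    A=np.c_[q[:,:2]-[.473,.04],np.ones(len(q))];k=np.linalg.lstsq(A,q[:,2],rcond=None)[0]
    h=cv2.convexHull(np.argwhere(m)[:,::-1].astype(np.int32))[:,0]
    print(n,k.round(4),circ(onz(c,h[:,0],h[:,1],.085)))
    q=P[(np.hypot(P[...,0]-.6045,P[...,1]-.2115)<.03)&(P[...,2]>.16)];print("stirrer",len(q),q.mean(0).round(3),q[:,2].max().round(3)) if len(q) else 0
    ims.append(c["image"][:,:,::-1] if n=="wrist" else cv2.resize(c["image"][:,:,::-1][90:290,150:370],(422,384)))
cv2.imwrite("pics/end.png",cv2.resize(np.hstack(ims),(800,329)))
E
```

```text
[0.4338 0.0882 0.1683] 33.4333
wrist [ 0.0045 -0.0006  0.0854] (array([0.4751, 0.0419, 0.0924]), np.float64(0.0004))
scene [0.0056 0.0067 0.0848] (array([0.4711, 0.0371, 0.0951]), np.float64(0.002))
stirrer 80 [0.599 0.205 0.182] 0.202
```

View pics/end.png

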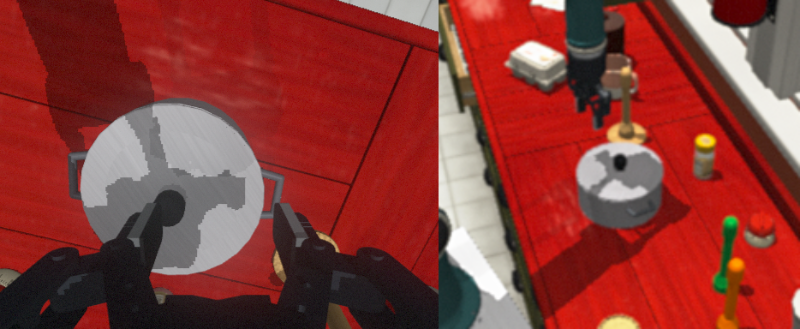

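The lid (172,205 left; 620,165 right) sits level on the pot, and the stirrer (627,105) stands on the coaster with the gripper clear. Handing in.

```bash
python3 -c "
from workcell import bot
print(bot.finish_job())"
```

```text
the job is handed in; nothing more can be done
None
```

The job is handed in at about 33 s: two clockwise turns stirred, all six nuts seen in the pot before the lid went on, stirrer upright on the middle of the coaster, lid level on the pot; but the pot slid about 5 mm to the left during the first turn and I did not push it back.

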